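# Load the slide shaker and start it

### The arm

A 6-joint arm with a two-finger parallel gripper is mounted at the origin on the work surface. World frame = base frame: x ahead of the robot, y to its left, z up, the work surface at z = 0. Lengths are in m, angles in rad, forces in N, time in s.
With the tool pointing down it reaches from about 0.375 to 0.975 m from the base axis. Payload 3.8 kg.
Tool frame: the origin (TCP) lies at the very end of the fingers, on their centre line; the grasp point (between the pads) lies 19 mm behind it; z points along the fingers, y is the line along which they close (so a half turn about z gives the same grasp; the last joint's range is limited). The gripper opens to 85 mm and grips with 20 to 120 N. Pads are 22 mm wide; open, the fingers measure 114 mm over their backs; the gripper's body (76 mm by 85 mm) begins 54 mm behind the grasp point. The pads swing forward as they close: fully open they stand 13 mm farther back than shut.
Start: joints at [-1.33, 0.264, 1.604, -0, 1.274, -0.037], TCP at [0.185, -0.649, 0.231] pointing down, gripper open.
Joint ranges: [-2.63, 2.63], [-0.94, 2.18], [0.31, 2.57], [-1.31, 4.45], [0, 2.66], [-2.55, 2.55]. Speed limits (rad/s): [2.57, 2.57, 3.14, 3.14, 3.14, 3.14].

### API

Orientations are given as a rotation vector (axis times angle).
In Python, from workcell import read_state, read_camera, calibration, finish_job gives the robot as it stands.
- The arm moves only by the tool step_arm, never from a script. Its argument "commands" is a list of rows, each an object of numbers: "fingers": the gripper's target within -1 to 1 (shut at 1, half-way at 0, fully open at -1); "dx", "dy", "dz": the shift along the tool's x, y, z in m; "roll": the turn about the tool's z in degrees. In form: [{"fingers": .., "dx": .., "dy": .., "dz": .., "roll": ..}, ...]. A call has 1 to 8 rows; each row is the pose to reach, as a shift and turn from the pose commanded when the call began, along the tool's axes at that moment; what a row does not reach only later rows make up. A row lasts 1/8 s, in which the tool goes at most 62.5 mm and 10.7 degrees, less where a joint would pass 70% of its speed; a pose out of reach is approached as far as the arm can. A call with a gripper value outside its range is refused whole. The fingers move at their own pace and stop on an object; "squeeze" is the grip in N (left out, the last holds). Time passes only in rows, so rows that repeat a pose let the fingers close. It gives the time, the measured TCP pose, the force, the opening and the grip force at its end, in the units of the state.
- read_state(): the state, without advancing time (a new reading comes with each control period).
- read_camera(name): name is "scene" or "top" or "wrist"; returns (picture, depth): 400x640x3 uint8, blue, green, red; 400x640 float32, m along the optical axis (not along the pixel's ray), 0 where there is no reading.
- calibration(name): a dict with "intrinsics" (3x3 intrinsics, pixels), "world_to_cam" (4x4, takes a point from world to camera coordinates). Camera axes: x right, y up, looking along -z (the intrinsics and any distortion apply to the point x, -y, -z); pixel columns grow to the right and rows downward; lengths in m; the calibration is good to about 2 mm. A picture is of the moment at which its call begins: read the wrist's pose just before it. calibration takes no time and is no camera call; for the wrist camera it gives the pose at the moment of the call.
- finish_job(): hands the job in; it is judged then, once.
The state is a dict: "time": time; "q": joint angles; "joint_vel": joint speeds; "joint_torque": joint torques, N m; "tool_pos": TCP position; "tcp_rot": TCP orientation; "wrist_force": force on the tool from outside, world axes, zero at the start; "torque": the same for the moment, N m; "width": opening from 0.0 (shut) to 1.0 (fully open); "grip_force": force on a finger pad.
Only numpy, scipy, OpenCV 4.12 (cv2) and the standard library are available. Lean on these libraries where they do the work, as an engineer would, in place of code of your own. Each camera call takes 0.05 s, during which the arm holds its last target. There are 200 camera calls.

### The job

Throw the shaker's lever from its parked notch to the middle (two-dot) load notch, take the cover plate off the stage and lay it on the rubber mat. Stack every slide tray squarely on the outline on the stage, edges flush and lengthwise with the outline, put the cover squarely on top of the pile, and then throw the lever into the far (three-dot) run notch. Do not shift the other things on the bench.

Things in the scene. Friction and masses are not known exactly. Their poses are not given: they have to be found in the camera images.
- shaker: the shaker: white base 45 mm high, fixed to the bench, its place and yaw (up to 0.2 rad) vary; the base is 200 (x) x 165 (y) mm under the stage and goes on as a deck 150 mm wide (x) to y = -245 mm for the lever. Origin: centre of the stage at bench level; its x axis is the stage's long direction.
- stage (a point): centre of the top of the dark flat stage, 60 mm above the bench, where the pile goes; the stage is 190 (x) x 155 (y) mm without a rim and does not move; a painted white outline 112 x 72 mm is centred here, its long sides along this point's x. z up.
- lever (a joint): the lever's angle about a vertical axis, rad, growing counter-clockwise from above: 0 = park notch (one dot, nearest the robot), 0.6 = load notch (two dots, middle, lever along the shaker's -y), 1.2 = run notch (three dots, farthest). Starts near 0. It stops at -0.06 and 1.25, and is held by friction (about 2 N at the grip): it stays where it is left and is not drawn into a notch.
- lever_pivot (a point): the lever's axis on the shaker's deck, at (0, -115) mm from the shaker's origin, 50 mm above the bench.
- lever_grip (a point): point in the lever's handle, 24 mm below its top, 75 mm out from the pivot: the handle is an upright black round post 22 mm in diameter, from 60 to 130 mm above the bench; this point is 106 mm above the bench. The arm below it is a flat bar whose top is 62 mm above the bench.
- tray1: slide tray, a flat dark grey plastic slab 96 (x) x 56 (y) x 18 (z) mm with glass slides inlaid in its top, about 120 g; flat on the bench, top up, at the start; all trays are alike, 2 to 4 are there. Origin: centre of the underside; x along its length, z up. Take it across its 56 mm width.
- tray2: slide tray, a flat dark grey plastic slab 96 (x) x 56 (y) x 18 (z) mm with glass slides inlaid in its top, about 120 g; flat on the bench, top up, at the start; all trays are alike, 2 to 4 are there. Origin: centre of the underside; x along its length, z up. Take it across its 56 mm width.
- tray3: slide tray, a flat dark grey plastic slab 96 (x) x 56 (y) x 18 (z) mm with glass slides inlaid in its top, about 120 g; flat on the bench, top up, at the start; all trays are alike, 2 to 4 are there. Origin: centre of the underside; x along its length, z up. Take it across its 56 mm width.
- tray4: slide tray, a flat dark grey plastic slab 96 (x) x 56 (y) x 18 (z) mm with glass slides inlaid in its top, about 120 g; flat on the bench, top up, at the start; all trays are alike, 2 to 4 are there. Origin: centre of the underside; x along its length, z up. Take it across its 56 mm width.
- cover: cover plate: bare aluminium plate 96 (x) x 56 (y) x 8 (z) mm with an upright black bar handle on top, 60 (x) x 16 (y) mm, from 8 to 34 mm above the underside; about 160 g. Origin: centre of the underside, x along its length, z up. Lies on the stage at the start.
- mat: black rubber mat fixed to the bench, 130 (x) x 90 (y) x 3 mm; origin at its centre at bench level.
- dish: bystander: glass dish, 94 mm across, 16 mm high; origin at the underside.
- wash_bottle: bystander: upright bottle 60 mm across, 130 mm high; origin at the underside.
- jar: bystander: upright jar 64 mm across, 80 mm high; origin at the underside.
- tube1: bystander: capped tube lying, 100 mm long, 24 mm across; origin under its centre, x along it.
- tube2: bystander: the same as tube1.
- tweezers: bystander: steel tweezers lying, 120 mm long; origin under the centre, x along them.
- timer: bystander: white timer 70 x 60 x 22 mm; origin under its centre.

How it is judged:
By the outcome, as a careful person would: the job done as asked, in the order asked, and still so for the second after the job is handed in, with the robot touching nothing.
Of tray1, tray2, tray3, tray4 only 2 to 4 are there at a start; the rules pass over those that are not, and their reading is None.
At some moment in a run one of tray1, tray2, tray3, tray4, cover may be knocked a few centimetres aside while the robot is not near it.
Once in a run the grip may slacken for a moment while it holds something.
It also fails if it takes over 210 s, if anything falls off the work surface, if the arm or the gripper's body presses on something with over 40 N, if the wrist force passes 120 N, or if a joint passes its speed limit or range.

## Working session

There is one attempt and no reset: what is moved stays moved. The work goes in short steps, Python scripts to look and compute and a tool call to move; the robot and the scene stay as the last step left them, time stands still between calls to the robot, and variables do not carry over. Pictures are saved under pics/ and viewed, at most 14 in all, crops included, and the job is handed in when it is done.

Besides the shell and the picture viewer there is one more tool, called after "Call:" as name(argument=value, ...), one argument or row to a line, values as JSON. step_arm: Moves the arm, as the interface text tells. Its arguments: {"type":"object","properties":{"commands":{"type":"array","items":{"type":"object","properties":{"fingers":{"type":"number"},"dx":{"type":"number"},"dy":{"type":"number"},"dz":{"type":"number"},"roll":{"type":"number"}}}},"squeeze":{"type":"number"}},"required":["commands"]}

```bash
mkdir -p pics; cat > h.py <<'E'
import numpy as np, cv2
from workcell import read_state, read_camera, calibration, finish_job
from scipy.spatial.transform import Rotation as R
def shot(name,fn=None):
    c=calibration(name); im,d=read_camera(name)
    if fn: cv2.imwrite('pics/'+fn,im)
    np.savez('last_'+name,im=im,d=d,K=c['intrinsics'],T=c['world_to_cam'])
    return im,d,np.array(c['intrinsics']),np.array(c['world_to_cam'])
def load(name):
    z=np.load('last_%s.npz'%name); return z['im'],z['d'],z['K'],z['T']
def cloud(d,K,T):
    v,u=np.mgrid[:d.shape[0],:d.shape[1]]
    p=np.stack([(u-K[0,2])/K[0,0]*d,-(v-K[1,2])/K[1,1]*d,-d],-1)
    return (p-T[:3,3])@T[:3,:3]
def onplane(u,v,z,K,T):
    r=np.array([(u-K[0,2])/K[0,0],-(v-K[1,2])/K[1,1],-1.])@T[:3,:3]
    o=-T[:3,3]@T[:3,:3]
    return o+r*(z-o[2])/r[2]
def proj(P,K,T):
    c=np.asarray(P)@T[:3,:3].T+T[:3,3]
    return np.stack([K[0,0]*c[...,0]/-c[...,2]+K[0,2],K[1,1]*-c[...,1]/-c[...,2]+K[1,2]],-1)
E
python3 - <<'E'
from h import *
s=read_state(); print({k:np.round(v,4) for k,v in s.items()})
print(calibration('top'))
for n in ['scene','top']: 
    im,d,K,T=shot(n,n+'0.png'); print(n,-T[:3,:3].T@T[:3,3])
E
```

```text
{'time': np.float64(0.0), 'q': array([-1.3299,  0.2647,  1.6054, -0.    ,  1.2737, -0.0369]), 'joint_vel': array([ 0.0007, -0.0018,  0.0004,  0.    , -0.0019,  0.0002]), 'joint_torque': array([-1.50000e-03, -5.15108e+01, -3.67319e+01, -1.00000e-04,
        1.30000e-02,  0.00000e+00]), 'tool_pos': array([ 0.1849, -0.6484,  0.23  ]), 'tcp_rot': array([-3.1091e+00, -4.3460e-01,  4.0000e-04]), 'wrist_force': array([-0.2792, -0.4043,  0.3912]), 'torque': array([-0.0231,  0.0247,  0.0329]), 'grip_force': np.float64(0.0), 'width': np.float64(0.9973)}
{'intrinsics': array([[509.01551879,   0.        , 330.48896675],
       [  0.        , 509.01551879, 199.02832449],
       [  0.        ,   0.        ,   1.        ]]), 'world_to_cam': array([[-3.63261102e-03, -9.99932265e-01,  1.10575403e-02,
        -1.40753880e-03],
       [ 9.84020596e-01, -1.60590618e-03,  1.78047433e-01,
        -5.33276676e-01],
       [-1.78017616e-01,  1.15276244e-02,  9.83959777e-01,
        -1.43748889e+00],
       [ 0.00000000e+00,  0.00000000e+00,  0.00000000e+00,
         1.00000000e+00]])}
scene [ 1.09107145 -0.77934974  1.14435187]
top [0.26885178 0.014307   1.50939535]
```

View pics/top0.png

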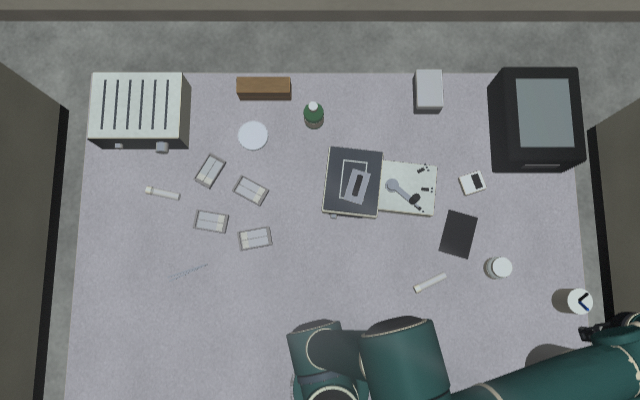

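View pics/scene0.png

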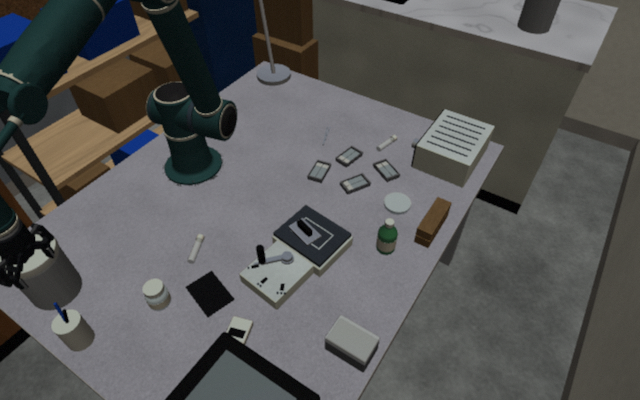

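```bash
python3 - <<'E'
from h import *
im,d,K,T=load('top')
cv2.imwrite('pics/c1.png',cv2.resize(im[130:280,185:485],None,fx=2.66,fy=2.66,interpolation=cv2.INTER_CUBIC))
P=cloud(d,K,T); z=P[...,2]
print(np.median(z[260:290,200:280]))
def blobs(lo,hi,box,amin=30):
    m=np.zeros(z.shape,np.uint8); a,b,c,e=box
    m[c:e,a:b]=((z>lo)&(z<hi))[c:e,a:b]
    n,l,s,_=cv2.connectedComponentsWithStats(m)
    for i in range(1,n):
        if s[i,4]<amin: continue
        p=P[l==i]; r=cv2.minAreaRect((p[:,:2]*1000).astype(np.float32))
        print(s[i,:5],np.round(r[0],1),np.round(r[1],1),round(r[2],1),'z',np.round(np.median(p[:,2]),4))
blobs(.010,.03,(140,580,110,300)); print('stage');blobs(.0635,.085,(310,450,130,230),20);print('handle');blobs(.078,.14,(310,450,130,230),8);blobs(.05,.0635,(310,450,130,230))
E
```

```text
-0.000456479025547283
[169 110  22  40 106] [756.  455.2] [125.9  56.3] 0.2 z 0.0204
[414 110  26   5  63] [ 809.4 -300.2] [79.5  7.1] 86.0 z 0.0201
[488 110   4  17  34] [ 790.1 -491.4] [57.   3.9] 1.0 z 0.0221
[238 121  30  30 669] [737.  233.4] [93.8 89.8] 1.0 z 0.0154
[305 123  18   7  35] [765.3  48.3] [52.2 16.6] 87.5 z 0.019
[489 128  59  46 152] [ 650. -539.] [216.3 103.8] 49.5 z 0.0236
[193 153  33  37 524] [626.7 360.8] [58.7 96.5] 60.1 z 0.0144
[458 171  29  26 466] [ 588.4 -427.7] [63.3 72. ] 18.1 z 0.0222
[232 175  37  31 498] [566.  236.2] [98.9 56.4] 61.0 z 0.0145
[145 186  35  15 257] [558.1 497.9] [102.7  23.5] 77.9 z 0.019
[193 210  36  24 530] [472.8 352.2] [98.6 56.4] 80.1 z 0.0148
[323 213  25   6  46] [486.4 -15.6] [71.3 14.5] 84.5 z 0.026
[237 226  35  25 527] [422.6 221.4] [57.1 96.2] 10.7 z 0.0146
[484 259  11  21  44] [ 328.9 -459. ] [59.1 21.4] 9.7 z 0.0209
[413 272  34  22 274] [ 291.8 -290. ] [ 24.4 100.7] 24.6 z 0.0203
[553 289  11  11  32] [ 260.7 -657.1] [ 9.  40.3] 47.1 z 0.0207
stage
[343 166  27  41 502] [569.7 -79.7] [ 71.8 111.6] 82.1 z 0.0679
[387 179  12  13  42] [ 573.6 -187.5] [38.9 22.5] 47.3 z 0.0656
handle
[352 175  11  21 118] [566.6 -78.6] [15.5 60.7] 73.0 z 0.0937
[410 194  10  10  78] [ 523. -237.] [20.4 19.7] 3.6 z 0.126
[ 323  147   60   69 2399] [586.8 -68.2] [155.1 193. ] 83.2 z 0.0593
[385 178  26  25 169] [ 555.  -197.5] [88.3 39.1] 40.0 z 0.0604
```

View pics/c1.png

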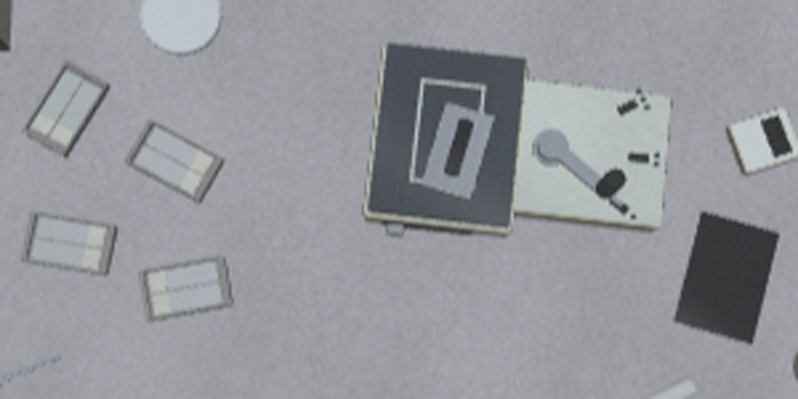

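```bash
cat >> h.py <<'E'
def go(x,y,z,phi=None,ref=None):
    """phi: world angle (deg) of closing axis; prints tool-frame shift in m and roll"""
    s=read_state() if ref is None else ref
    M=R.from_rotvec(s['tcp_rot']).as_matrix(); q=M.T@(np.array([x,y,z])-s['tool_pos'])
    a=np.degrees(np.arctan2(M[1,1],M[0,1])); roll=0
    if phi is not None:
        c=[-(phi-a+180*k) for k in range(-4,5)]
        q6=np.degrees(s['q'][5]); roll=min(c,key=abs)
    print('at',np.round(s['tool_pos'],4),'phi %.1f tilt %.2f'%(a,np.degrees(np.arccos(-M[2,2]))),'q6 %.2f'%s['q'][5],'| dx %.4f dy %.4f dz %.4f roll %.1f'%(*q,roll))
E
python3 - <<'E'
from h import *
im,d,K,T=load('top')
c=np.array([onplane(u/2.66+185,v/2.66+130,0.003,K,T)[:2] for u,v in [(703,212),(778,233),(752,343),(676,322)]])
r=cv2.minAreaRect((c*1000).astype(np.float32)); print(r)
go(.523,-.238,.23,-24)
yaw=np.radians(-6.8); pv=np.array([.5868-.1184*.115,-.0682-.993*.115])
for th in np.arange(0,1.21,.1):
    a=yaw-np.pi/2-.6+th; print(round(th,2),np.round(pv+.075*np.array([np.cos(a),np.sin(a)]),4))
E
```

```text
((434.24151611328125, -384.0892028808594), (87.06681823730469, 128.935791015625), 73.9042739868164)
at [ 0.185  -0.6484  0.23  ] phi -74.1 tilt 0.12 q6 -0.04 | dx 0.4376 dy -0.3020 dz 0.0007 roll -50.1
0.0 [ 0.5238 -0.2388]
0.1 [ 0.5297 -0.2435]
0.2 [ 0.536  -0.2475]
0.3 [ 0.5427 -0.2509]
0.4 [ 0.5497 -0.2536]
0.5 [ 0.5569 -0.2556]
0.6 [ 0.5643 -0.2569]
0.7 [ 0.5718 -0.2574]
0.8 [ 0.5793 -0.2571]
0.9 [ 0.5867 -0.2562]
1.0 [ 0.594  -0.2544]
1.1 [ 0.6011 -0.252 ]
1.2 [ 0.6079 -0.2489]
```

Call:
step_arm(
  commands=[
    {"fingers":-1,"dx":0.4376,"dy":-0.302,"dz":0.0,"roll":-33},
    {"fingers":-1,"dx":0.4376,"dy":-0.302,"dz":0.0,"roll":-33},
    {"fingers":-1,"dx":0.4376,"dy":-0.302,"dz":0.0,"roll":-33},
    {"fingers":-1,"dx":0.4376,"dy":-0.302,"dz":0.0,"roll":-33},
    {"fingers":-1,"dx":0.4376,"dy":-0.302,"dz":0.0,"roll":-33},
    {"fingers":-1,"dx":0.4376,"dy":-0.302,"dz":0.0,"roll":-33},
    {"fingers":-1,"dx":0.4376,"dy":-0.302,"dz":0.0,"roll":-33},
    {"fingers":-1,"dx":0.4376,"dy":-0.302,"dz":0.0,"roll":-33},
  ],
)

```text
time: 1.1
tool_pos: [0.5037, -0.2613, 0.2309]
tcp_rot: [-2.86, -1.3, 0.0]
wrist_force: [0.0, -1.5, 0.1]
width: 0.998
grip_force: 0.0
```

Call:
step_arm(
  commands=[
    {"fingers":-1},
    {"fingers":-1},
    {"fingers":-1},
    {"fingers":-1},
  ],
)

```text
invalid input
```

```bash
python3 - <<'E'
from h import *
go(.5235,-.238,.230,-41)
im,d,K,T=shot('wrist','w1.png'); print(-T[:3,:3].T@T[:3,3],T[2,:3])
E
```

```text
at [ 0.5037 -0.2613  0.2309] phi -41.1 tilt 0.02 q6 0.19 | dx 0.0305 dy -0.0004 dz 0.0009 roll -0.1
[ 0.55375267 -0.20494079  0.37417964] [0.19655435 0.22448111 0.9544499 ]
```

View pics/w1.png

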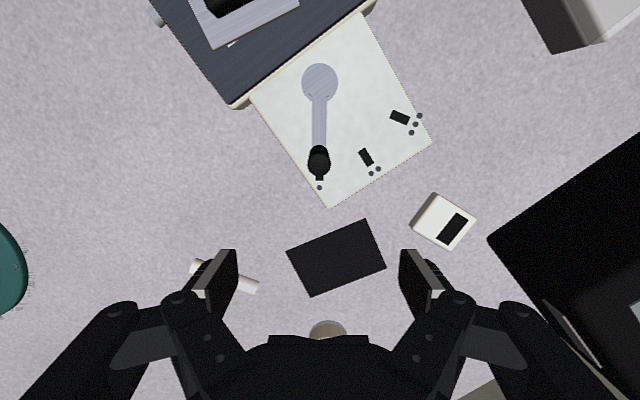

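Call:
step_arm(
  commands=[
    {"fingers":-1,"dx":0,"dy":0,"dz":0,"roll":0},
    {"fingers":-1,"dx":0,"dy":0,"dz":0,"roll":0},
  ],
)

```text
time: 1.4
tool_pos: [0.5022, -0.2637, 0.2309]
tcp_rot: [-2.86, -1.3, 0.002]
wrist_force: [0.0, -0.1, 0.3]
width: 1.0
grip_force: 0.0
```

```bash
python3 - <<'E'
from h import *
im,d,K,T=shot('wrist'); P=cloud(d,K,T); z=P[...,2]
m=np.zeros(z.shape,bool); m[100:230,250:400]=True
p=P[m&(z>.122)&(z<.135)]; print(len(p),cv2.minAreaRect((p[:,:2]*1000).astype(np.float32)),np.median(p[:,2]))
p=P[:240,:450][(np.abs(z-.045)<.005)[:240,:450]]; print(cv2.minAreaRect((p[:,:2]*1000).astype(np.float32)))
go(.5235,-.238,.230,-41)
E
```

```text
464 ((525.4263916015625, -237.90658569335938), (20.69767951965332, 21.079246520996094), 37.21602249145508) 0.13037492812072968
((571.1709594726562, -167.75140380859375), (286.7498474121094, 188.79824829101562), 83.21027374267578)
at [ 0.502  -0.2641  0.231 ] phi -41.2 tilt 0.05 q6 0.19 | dx 0.0338 dy -0.0010 dz 0.0010 roll -0.2
```

Call:
step_arm(
  commands=[
    {"fingers":-1,"dx":0.0345,"dy":0,"dz":0,"roll":0},
    {"fingers":-1,"dx":0.0345,"dy":0,"dz":0.0,"roll":0},
    {"fingers":-1,"dx":0.0345,"dy":0,"dz":0.05,"roll":0},
    {"fingers":-1,"dx":0.0345,"dy":0,"dz":0.1,"roll":0},
    {"fingers":-1,"dx":0.0345,"dy":0,"dz":0.144,"roll":0},
    {"fingers":-1,"dx":0.0345,"dy":0,"dz":0.144,"roll":0},
    {"fingers":0.3,"dx":0.0345,"dy":0,"dz":0.144,"roll":0},
    {"fingers":1,"dx":0.0345,"dy":0,"dz":0.144,"roll":0},
  ],
  squeeze=40,
)

```text
time: 2.45
tool_pos: [0.5275, -0.2386, 0.0902]
tcp_rot: [2.856, 1.298, 0.005]
wrist_force: [-0.1, -0.7, 0.6]
width: 0.605
grip_force: 0.0
```

Call:
step_arm(
  commands=[
    {"fingers":1,"dx":0,"dy":0,"dz":0,"roll":0},
    {"fingers":1,"dx":0,"dy":0,"dz":0,"roll":0},
    {"fingers":1,"dx":0,"dy":0,"dz":0,"roll":0},
    {"fingers":1,"dx":0,"dy":0,"dz":0,"roll":0},
  ],
)

```text
time: 2.95
tool_pos: [0.5265, -0.2376, 0.089]
tcp_rot: [2.858, 1.3, 0.002]
wrist_force: [-1.7, -0.1, 7.6]
width: 0.248
grip_force: 38.9
```

```bash
python3 - <<'E'
from h import *
s=read_state(); go(.5643,-.2569,.087,-6.8)
M=R.from_rotvec(s['tcp_rot']).as_matrix(); p0=s['tool_pos']
pv=np.array([.5868-.1184*.115,-.0682-.993*.115])
v=p0[:2]-pv; print(np.hypot(*v),np.degrees(np.arctan2(v[1],v[0])))
a0=np.arctan2(v[1],v[0]); r=np.hypot(*v); a1=np.radians(-96.8)
for a in np.linspace(a0,a1,9)[1:]:
    q=M.T@np.r_[pv+r*np.array([np.cos(a),np.sin(a)])-p0[:2],0]; print(np.round(q,4),round(-np.degrees(a-a0),1))
E
```

```text
at [ 0.5265 -0.2376  0.089 ] phi -41.1 tilt 0.12 q6 0.25 | dx 0.0103 dy 0.0412 dz 0.0021 roll -34.3
0.07227897481282151 -130.24036121726638
[0.0003 0.0053 0.    ] -4.2
[0.0009 0.0105 0.    ] -8.4
[0.002  0.0157 0.    ] -12.5
[0.0034 0.0207 0.    ] -16.7
[0.0051 0.0257 0.0001] -20.9
[0.0073 0.0305 0.0001] -25.1
[0.0097 0.0352 0.0001] -29.3
[0.0125 0.0397 0.0001] -33.4
```

Call:
step_arm(
  commands=[
    {"fingers":1,"dx":0.0003,"dy":0.0053,"dz":0,"roll":-4.2},
    {"fingers":1,"dx":0.0009,"dy":0.0105,"dz":0,"roll":-8.4},
    {"fingers":1,"dx":0.002,"dy":0.0157,"dz":0,"roll":-12.5},
    {"fingers":1,"dx":0.0034,"dy":0.0207,"dz":0,"roll":-16.7},
    {"fingers":1,"dx":0.0051,"dy":0.0257,"dz":0,"roll":-20.9},
    {"fingers":1,"dx":0.0073,"dy":0.0305,"dz":0,"roll":-25.1},
    {"fingers":1,"dx":0.0097,"dy":0.0352,"dz":0,"roll":-29.3},
    {"fingers":1,"dx":0.0125,"dy":0.0397,"dz":0,"roll":-33.4},
  ],
)

```text
time: 3.95
tool_pos: [0.5653, -0.2552, 0.0891]
tcp_rot: [2.36, 2.068, 0.001]
wrist_force: [-0.7, -2.3, 4.3]
width: 0.247
grip_force: 38.8
```

Call:
step_arm(
  commands=[
    {"fingers":1,"dx":0,"dy":0,"dz":0,"roll":0},
    {"fingers":1,"dx":0,"dy":0,"dz":0,"roll":0},
  ],
)

```text
time: 4.2
tool_pos: [0.5655, -0.2552, 0.0891]
tcp_rot: [2.363, 2.063, 0.002]
wrist_force: [2.0, -3.7, 4.6]
width: 0.247
grip_force: 39.3
```

```bash
python3 - <<'E'
from h import *
s=read_state(); go(.5643,-.2569,.087,-6.8)
pv=np.array([.5868-.1184*.115,-.0682-.993*.115]); v=s['tool_pos'][:2]-pv; print(np.hypot(*v),np.degrees(np.arctan2(v[1],v[0])),s['wrist_force'])
E
```

```text
at [ 0.5655 -0.2552  0.0891] phi -7.8 tilt 0.28 q6 -0.33 | dx -0.0019 dy -0.0010 dz 0.0021 roll -1.0
0.07318994808214235 -96.01532728025002 [ 2.04583092 -3.69685293  4.57417837]
```

Release and rise, then look from above at lever and stage.

Call:
step_arm(
  commands=[
    {"fingers":-1,"dx":0,"dy":0,"dz":0,"roll":0},
    {"fingers":-1,"dx":0,"dy":0,"dz":0,"roll":0},
    {"fingers":-1,"dx":0,"dy":0,"dz":0,"roll":0},
    {"fingers":-1,"dx":0,"dy":0,"dz":0,"roll":0},
    {"fingers":-1,"dx":0,"dy":0,"dz":-0.06,"roll":0},
    {"fingers":-1,"dx":0,"dy":0,"dz":-0.12,"roll":0},
    {"fingers":-1,"dx":0,"dy":0,"dz":-0.15,"roll":0},
    {"fingers":-1,"dx":0,"dy":0,"dz":-0.15,"roll":0},
  ],
)

```text
time: 5.2
tool_pos: [0.5658, -0.2547, 0.2414]
tcp_rot: [2.36, 2.063, 0.004]
wrist_force: [0.0, 0.2, 0.2]
width: 1.001
grip_force: 0.0
```

```bash
python3 - <<'E'
from h import *
go(.567,-.079,.2,73)
im,d,K,T=shot('wrist','w2.png'); P=cloud(d,K,T); z=P[...,2]
def rect(m): 
    p=P[m]; r=cv2.minAreaRect((p[:,:2]*1000).astype(np.float32)); return len(p),np.round(r[0],1),np.round(r[1],1),round(r[2],1)
m=np.zeros(z.shape,bool); m[:250,:]=True
def big(mm):
    n,l,s,_=cv2.connectedComponentsWithStats(mm.astype(np.uint8)); return l==1+np.argmax(s[1:,4])
print('lever',rect(big(m&(z>.122)&(z<.135)&(P[...,1]<-.2))))
print('handle',rect(big(m&(z>.088)&(z<.1)&(P[...,1]>-.2))))
print('base',rect(big(m&(z>.038)&(z<.052))))
E
```

```text
at [ 0.5658 -0.2547  0.2414] phi -7.7 tilt 0.42 q6 -0.33 | dx 0.1744 dy -0.0226 dz 0.0408 roll -80.7
lever (400, array([ 565.1, -256.1]), array([20.6, 20.5]), 81.7)
handle (584, array([566.5, -85.8]), array([ 9.4, 59. ]), 81.5)
base (14975, array([ 569.9, -227.1]), array([168.9, 197.6]), 83.2)
```

View pics/w2.png

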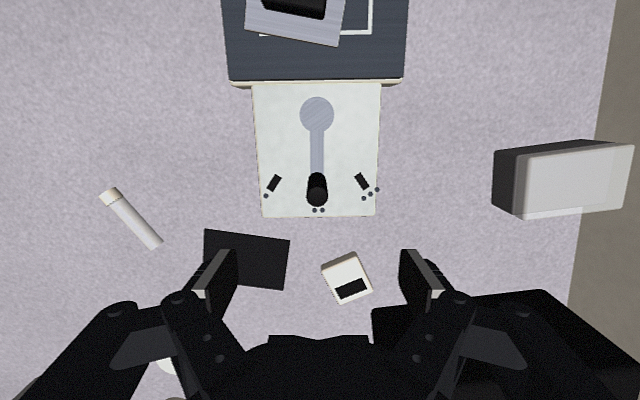

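Call:
step_arm(
  commands=[
    {"fingers":-1,"dx":0.155,"dy":-0.0226,"dz":0,"roll":-80.7},
    {"fingers":-1,"dx":0.155,"dy":-0.0226,"dz":0,"roll":-80.7},
    {"fingers":-1,"dx":0.155,"dy":-0.0226,"dz":0,"roll":-80.7},
    {"fingers":-1,"dx":0.155,"dy":-0.0226,"dz":0,"roll":-80.7},
    {"fingers":-1,"dx":0.155,"dy":-0.0226,"dz":0,"roll":-80.7},
    {"fingers":-1,"dx":0.155,"dy":-0.0226,"dz":0,"roll":-80.7},
    {"fingers":-1,"dx":0.155,"dy":-0.0226,"dz":0,"roll":-80.7},
    {"fingers":-1,"dx":0.155,"dy":-0.0226,"dz":0,"roll":-80.7},
  ],
)

```text
time: 6.25
tool_pos: [0.5605, -0.0968, 0.2341]
tcp_rot: [-0.457, -3.103, -0.001]
wrist_force: [-0.9, -0.2, -0.2]
width: 0.999
grip_force: 0.0
```

Call:
step_arm(
  commands=[
    {"fingers":-1,"dx":0,"dy":0,"dz":0,"roll":0},
    {"fingers":-1,"dx":0,"dy":0,"dz":0,"roll":0},
  ],
)

```text
time: 6.5
tool_pos: [0.5613, -0.097, 0.2357]
tcp_rot: [-0.466, -3.104, -0.0]
wrist_force: [0.1, 1.2, 0.6]
width: 1.0
grip_force: 0.0
```

```bash
cat >> h.py <<'E'
def big(mm):
    n,l,s,_=cv2.connectedComponentsWithStats(mm.astype(np.uint8)); return l==1+np.argmax(s[1:,4])
def rect(P,m):
    p=P[big(m)]; r=cv2.minAreaRect((p[:,:2]*1000).astype(np.float32)); return len(p),np.round(r[0],1),np.round(r[1],1),round(r[2],1),'z %.4f'%np.median(p[:,2])
E
python3 - <<'E'
from h import *
go(.567,-.079,.2,73)
im,d,K,T=shot('wrist','w3.png'); P=cloud(d,K,T); z=P[...,2]
m=np.zeros(z.shape,bool); m[:250,:]=True
print('handle',rect(P,m&(z>.088)&(z<.1)))
print('plate',rect(P,m&(z>.0645)&(z<.1)))
print('stage+',rect(P,m&(z>.055)&(z<.1)))
E
```

```text
at [ 0.5613 -0.097   0.2357] phi 72.9 tilt 0.15 q6 -1.49 | dx -0.0003 dy 0.0189 dz 0.0357 roll -0.1
handle (797, array([567.2, -78.6]), array([16. , 58.9]), 72.3, 'z 0.0943')
plate (3884, array([567.6, -78.5]), array([55.3, 95.5]), 72.6, 'z 0.0689')
stage+ (17868, array([584.3, -68.1]), array([155.2, 181. ]), 83.2, 'z 0.0609')
```

View pics/w3.png

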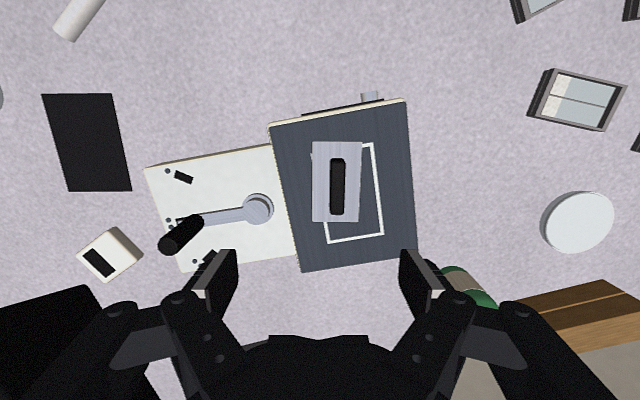

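Call:
step_arm(
  commands=[
    {"fingers":-0.2,"dx":-0.0005,"dy":0.019,"dz":0.0,"roll":0},
    {"fingers":-0.2,"dx":-0.0005,"dy":0.019,"dz":0.05,"roll":0},
    {"fingers":-0.2,"dx":-0.0005,"dy":0.019,"dz":0.11,"roll":0},
    {"fingers":-0.2,"dx":-0.0005,"dy":0.019,"dz":0.15,"roll":0},
    {"fingers":-0.2,"dx":-0.0005,"dy":0.019,"dz":0.162,"roll":0},
    {"fingers":-0.2,"dx":-0.0005,"dy":0.019,"dz":0.162,"roll":0},
    {"fingers":1,"dx":-0.0005,"dy":0.019,"dz":0.162,"roll":0},
    {"fingers":1,"dx":-0.0005,"dy":0.019,"dz":0.162,"roll":0},
  ],
  squeeze=60,
)

```text
time: 7.55
tool_pos: [0.57, -0.0793, 0.0776]
tcp_rot: [0.464, 3.103, 0.0]
wrist_force: [0.1, 2.4, 15.6]
width: 0.18
grip_force: 13.4
```

Call:
step_arm(
  commands=[
    {"fingers":1,"dx":0,"dy":0,"dz":0,"roll":0},
    {"fingers":1,"dx":0,"dy":0,"dz":0,"roll":0},
    {"fingers":1,"dx":0,"dy":0,"dz":0,"roll":0},
  ],
)

```text
time: 7.92
tool_pos: [0.5702, -0.0794, 0.0779]
tcp_rot: [0.464, 3.102, 0.0]
wrist_force: [-0.6, 1.2, 6.0]
width: 0.173
grip_force: 62.7
```

```bash
python3 - <<'E'
from h import *
go(.4342,-.3841,.073,73.5)
E
```

```text
at [ 0.5702 -0.0794  0.0779] phi 73.0 tilt 0.27 q6 -1.46 | dx 0.0410 dy -0.3311 dz 0.0044 roll -0.5
```

Call:
step_arm(
  commands=[
    {"fingers":1,"dx":0,"dy":0,"dz":-0.03,"roll":0},
    {"fingers":1,"dx":0,"dy":0,"dz":-0.07,"roll":0},
    {"fingers":1,"dx":0,"dy":0,"dz":-0.12,"roll":0},
    {"fingers":1,"dx":0,"dy":-0.04,"dz":-0.14,"roll":0},
    {"fingers":1,"dx":0.01,"dy":-0.09,"dz":-0.14,"roll":0},
    {"fingers":1,"dx":0.02,"dy":-0.14,"dz":-0.14,"roll":0},
    {"fingers":1,"dx":0.03,"dy":-0.19,"dz":-0.14,"roll":0},
    {"fingers":1,"dx":0.041,"dy":-0.24,"dz":-0.14,"roll":-0.5},
  ],
)

```text
time: 8.93
tool_pos: [0.4577, -0.298, 0.2156]
tcp_rot: [0.45, 3.109, -0.001]
wrist_force: [-0.5, -0.6, -1.8]
width: 0.171
grip_force: 61.7
```

Call:
step_arm(
  commands=[
    {"fingers":1,"dx":0,"dy":-0.05,"dz":0,"roll":0},
    {"fingers":1,"dx":0,"dy":-0.091,"dz":0,"roll":0},
    {"fingers":1,"dx":0,"dy":-0.091,"dz":0,"roll":0},
    {"fingers":1,"dx":0,"dy":-0.091,"dz":0,"roll":0},
  ],
)

```text
time: 9.43
tool_pos: [0.4327, -0.3836, 0.2151]
tcp_rot: [-0.452, -3.109, -0.001]
wrist_force: [-1.0, 0.6, -2.4]
width: 0.17
grip_force: 61.6
```

```bash
python3 - <<'E'
from h import *
go(.4342,-.3841,.021,73.9); print(read_state()['width'])
im,d,K,T=shot('wrist','w4.png')
im,d,K,T=shot('top'); P=cloud(d,K,T); z=P[...,2]
w=im[130:280,185:485].copy(); np.save('c.npy',w)
m=(np.abs(P[...,0]-.586)<.13)&(np.abs(P[...,1]+.068)<.11)
print('stage',rect(P,m&(z>.055)&(z<.07)))
b=(m&(im.min(2)>150)&(abs(z-.06)<.004)); b=cv2.erode(m.astype(np.uint8),np.ones((1,1)))>0
o=m&(abs(z-.06)<.004)&(im.min(2)>130)&(np.abs(P[...,0]-.587)<.075)&(np.abs(P[...,1]+.068)<.055)
print('outline',rect(P,o),o.sum())
E
```

```text
at [ 0.4327 -0.3836  0.2151] phi 73.5 tilt 0.05 q6 -2.05 | dx -0.0016 dy -0.0003 dz 0.1941 roll -0.4
0.1702577819723006
stage (3154, array([586.8, -68.2]), array([154.9, 190.7]), 83.2, 'z 0.0601')
outline (51, array([540.2, -62.3]), array([71.4, 21.1]), 82.5, 'z 0.0598') 149
```

View pics/w4.png

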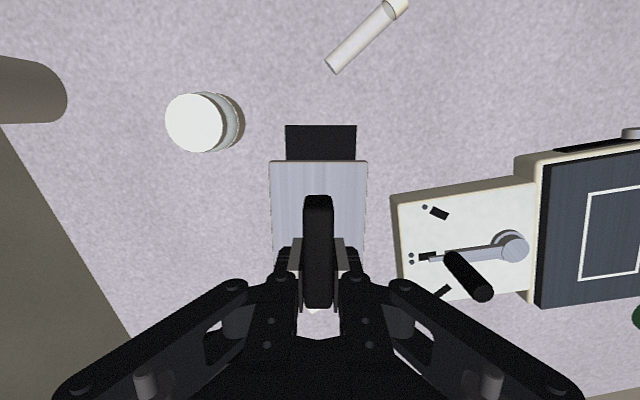

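Call:
step_arm(
  commands=[
    {"fingers":1,"dx":-0.004,"dy":0,"dz":0.06,"roll":0},
    {"fingers":1,"dx":-0.004,"dy":0,"dz":0.11,"roll":0},
    {"fingers":1,"dx":-0.004,"dy":0,"dz":0.16,"roll":0},
    {"fingers":1,"dx":-0.004,"dy":0,"dz":0.18,"roll":0},
    {"fingers":1,"dx":-0.004,"dy":0,"dz":0.188,"roll":0},
    {"fingers":1,"dx":-0.004,"dy":0,"dz":0.192,"roll":0},
    {"fingers":1,"dx":-0.004,"dy":0,"dz":0.1945,"roll":0},
    {"fingers":1,"dx":-0.004,"dy":0,"dz":0.1945,"roll":0},
  ],
)

```text
time: 10.52
tool_pos: [0.4375, -0.3858, 0.022]
tcp_rot: [0.45, 3.107, -0.002]
wrist_force: [0.1, -0.9, -1.6]
width: 0.165
grip_force: 61.6
```

Call:
step_arm(
  commands=[
    {"fingers":0.2,"dx":0,"dy":0,"dz":0,"roll":0},
    {"fingers":0.2,"dx":0,"dy":0,"dz":0,"roll":0},
    {"fingers":0.2,"dx":0,"dy":0,"dz":0,"roll":0},
    {"fingers":0.2,"dx":0,"dy":0,"dz":-0.04,"roll":0},
    {"fingers":0.2,"dx":0,"dy":0,"dz":-0.1,"roll":0},
    {"fingers":-0.5,"dx":0,"dy":0,"dz":-0.16,"roll":0},
    {"fingers":-0.7,"dx":0,"dy":0,"dz":-0.2,"roll":0},
    {"fingers":-0.7,"dx":0,"dy":0,"dz":-0.2,"roll":0},
  ],
)

```text
time: 11.52
tool_pos: [0.4391, -0.3873, 0.2262]
tcp_rot: [0.449, 3.101, -0.009]
wrist_force: [0.1, -0.3, 0.6]
width: 0.848
grip_force: 0.0
```

```bash
cat > look.py <<'E'
from h import *
im,d,K,T=shot('top'); P=cloud(d,K,T); z=P[...,2]
n,l,s,_=cv2.connectedComponentsWithStats(((z>.010)&(z<.03)&(np.abs(P[...,0]-.52)<.2)&(P[...,1]>.13)&(P[...,1]<.46)).astype(np.uint8))
for i in range(1,n):
    if s[i,4]>350: print('tray',rect(P,l==i))
m=(np.abs(P[...,0]-.434)<.08)&(np.abs(P[...,1]+.384)<.09)
if (m&(z>.022)&(z<.05)).any(): print('cover',rect(P,m&(z>.007)&(z<.05)),'handle',rect(P,m&(z>.022)&(z<.05)))
E
python3 look.py; python3 - <<'E'
from h import *
go(.4228,.2214,.25,10.7)
E
```

```text
tray (512, array([627. , 361.3]), array([59. , 96.3]), 60.6, 'z 0.0144')
tray (506, array([566.5, 237.3]), array([97.8, 56.4]), 60.8, 'z 0.0146')
tray (538, array([472.9, 352.1]), array([97.6, 56.4]), 80.1, 'z 0.0146')
tray (536, array([422.3, 221.9]), array([56.8, 96.6]), 10.8, 'z 0.0144')
cover (446, array([ 437.4, -385. ]), array([ 56.1, 105. ]), 70.0, 'z 0.0138') handle (115, array([ 434. , -385.7]), array([16.9, 60.6]), 74.1, 'z 0.0359')
at [ 0.4378 -0.386   0.2232] phi 73.5 tilt 0.26 q6 -2.05 | dx 0.1866 dy 0.5782 dz -0.0288 roll 62.8
```

Call:
step_arm(
  commands=[
    {"fingers":-0.7,"dx":0.1,"dy":0.2,"dz":-0.02,"roll":20},
    {"fingers":-0.7,"dx":0.1866,"dy":0.578,"dz":-0.0288,"roll":62.8},
    {"fingers":-0.7,"dx":0.1866,"dy":0.578,"dz":-0.0288,"roll":62.8},
    {"fingers":-0.7,"dx":0.1866,"dy":0.578,"dz":-0.0288,"roll":62.8},
    {"fingers":-0.7,"dx":0.1866,"dy":0.578,"dz":-0.0288,"roll":62.8},
    {"fingers":-0.7,"dx":0.1866,"dy":0.578,"dz":-0.0288,"roll":62.8},
    {"fingers":-0.7,"dx":0.1866,"dy":0.578,"dz":-0.0288,"roll":62.8},
    {"fingers":-0.7,"dx":0.1866,"dy":0.578,"dz":-0.0288,"roll":62.8},
  ],
)

```text
time: 12.58
tool_pos: [0.4222, 0.0826, 0.2415]
tcp_rot: [-2.004, -2.416, 0.004]
wrist_force: [0.7, -0.9, -0.2]
width: 0.849
grip_force: 0.0
```

Call:
step_arm(
  commands=[
    {"fingers":-0.7,"dx":0,"dy":0,"dz":0,"roll":0},
  ],
)

```text
time: 12.7
tool_pos: [0.4221, 0.0849, 0.2417]
tcp_rot: [-1.993, -2.425, 0.003]
wrist_force: [-0.2, -0.4, -0.5]
width: 0.851
grip_force: 0.0
```

```bash
python3 - <<'E'
from h import *
go(.4228,.2214,.17,10.8)
E
```

```text
at [0.4221 0.0849 0.2417] phi 11.2 tilt 0.21 q6 -0.06 | dx 0.1337 dy 0.0274 dz 0.0718 roll 0.4
```

Call:
step_arm(
  commands=[
    {"fingers":-0.7,"dx":0.1337,"dy":0.0274,"dz":0.05,"roll":0.4},
    {"fingers":-0.7,"dx":0.1337,"dy":0.0274,"dz":0.05,"roll":0.4},
    {"fingers":-0.7,"dx":0.1337,"dy":0.0274,"dz":0.05,"roll":0.4},
    {"fingers":-0.7,"dx":0.1337,"dy":0.0274,"dz":0.05,"roll":0.4},
    {"fingers":-0.7,"dx":0.1337,"dy":0.0274,"dz":0.05,"roll":0.4},
  ],
)

```text
time: 13.32
tool_pos: [0.4261, 0.2159, 0.1935]
tcp_rot: [2.014, 2.411, -0.002]
wrist_force: [-1.2, -0.5, 1.2]
width: 0.849
grip_force: 0.0
```

```bash
cat > wt.py <<'E'
from h import *
import sys
x,y,zc,ztcp=map(float,sys.argv[1:5])   # expected xy, top height, grasp TCP z
im,d,K,T=shot('wrist'); P=cloud(d,K,T); z=P[...,2]
m=(np.hypot(P[...,0]-x,P[...,1]-y)<.075)&(np.abs(z-zc)<.007); m[260:]=False
n,c,wh,a,zz=rect(P,m); 
if wh[0]>wh[1]: a+=90
print('obj',n,c,wh,'short axis %.1f'%a,zz)
go(c[0]/1000,c[1]/1000,ztcp,a)
E
python3 wt.py .4228 .2214 .0165 .002
```

```text
obj 3817 [424.  221.6] [56.  96.6] short axis 10.5 z 0.0144
at [0.4263 0.2159 0.1939] phi 10.2 tilt 0.04 q6 0.24 | dx 0.0061 dy -0.0014 dz 0.1919 roll -0.3
```

Call:
step_arm(
  commands=[
    {"fingers":-0.7,"dx":0.006,"dy":-0.0014,"dz":0.05,"roll":-0.3},
    {"fingers":-0.7,"dx":0.006,"dy":-0.0014,"dz":0.1,"roll":-0.3},
    {"fingers":-0.7,"dx":0.006,"dy":-0.0014,"dz":0.15,"roll":-0.3},
    {"fingers":-0.7,"dx":0.006,"dy":-0.0014,"dz":0.18,"roll":-0.3},
    {"fingers":-0.7,"dx":0.006,"dy":-0.0014,"dz":0.19,"roll":-0.3},
    {"fingers":-0.7,"dx":0.006,"dy":-0.0014,"dz":0.19,"roll":-0.3},
    {"fingers":-0.7,"dx":0.006,"dy":-0.0014,"dz":0.19,"roll":-0.3},
  ],
)

```text
time: 14.25
tool_pos: [0.4252, 0.2235, 0.0054]
tcp_rot: [2.006, 2.416, 0.005]
wrist_force: [-0.2, 0.6, 0.4]
width: 0.85
grip_force: 0.0
```

```bash
python3 - <<'E'
from h import *
go(.424,.2216,.003,10.5)
E
```

```text
at [0.4252 0.2235 0.0054] phi 10.6 tilt 0.20 q6 0.25 | dx -0.0017 dy -0.0015 dz 0.0024 roll 0.1
```

Call:
step_arm(
  commands=[
    {"fingers":-0.7,"dx":-0.0017,"dy":-0.0015,"dz":0.003,"roll":0},
    {"fingers":-0.7,"dx":-0.0017,"dy":-0.0015,"dz":0.003,"roll":0},
    {"fingers":0.3,"dx":-0.0017,"dy":-0.0015,"dz":0.003,"roll":0},
    {"fingers":0.3,"dx":-0.0017,"dy":-0.0015,"dz":0.003,"roll":0},
    {"fingers":0.3,"dx":-0.0017,"dy":-0.0015,"dz":0.003,"roll":0},
    {"fingers":0.3,"dx":-0.0017,"dy":-0.0015,"dz":0.003,"roll":0},
  ],
  squeeze=60,
)

```text
time: 15.0
tool_pos: [0.423, 0.2216, 0.0015]
tcp_rot: [2.006, 2.417, 0.002]
wrist_force: [-0.6, -0.7, 5.8]
width: 0.638
grip_force: 64.3
```

```bash
python3 - <<'E'
from h import *
go(.586,-.0682,.25,83.2)
E
```

```text
at [0.423  0.2216 0.0015] phi 10.6 tilt 0.08 q6 0.24 | dx -0.3148 dy 0.1071 dz -0.2485 roll -72.6
```

Call:
step_arm(
  commands=[
    {"fingers":0.3,"dx":0,"dy":0,"dz":-0.04,"roll":0},
    {"fingers":0.3,"dx":0,"dy":0,"dz":-0.1,"roll":0},
    {"fingers":0.3,"dx":0,"dy":0,"dz":-0.16,"roll":0},
    {"fingers":0.3,"dx":-0.05,"dy":0.02,"dz":-0.2,"roll":-10},
    {"fingers":0.3,"dx":-0.1,"dy":0.04,"dz":-0.2,"roll":-20},
    {"fingers":0.3,"dx":-0.15,"dy":0.06,"dz":-0.2,"roll":-30},
    {"fingers":0.3,"dx":-0.2,"dy":0.08,"dz":-0.2,"roll":-40},
    {"fingers":0.3,"dx":-0.25,"dy":0.09,"dz":-0.2,"roll":-50},
  ],
)

```text
time: 16.0
tool_pos: [0.5574, -0.0095, 0.2]
tcp_rot: [-0.788, -3.041, -0.0]
wrist_force: [0.5, 0.3, -1.3]
width: 0.642
grip_force: 41.7
```

```bash
python3 - <<'E'
from h import *
go(.5873,-.0682,.2,83.2)
E
```

```text
at [ 0.5574 -0.0095  0.2   ] phi 61.0 tilt 0.03 q6 -1.13 | dx -0.0546 dy -0.0368 dz -0.0000 roll -22.2
```

Call:
step_arm(
  commands=[
    {"fingers":0.5,"dx":-0.03,"dy":-0.02,"dz":0,"roll":-8},
    {"fingers":0.5,"dx":-0.0546,"dy":-0.0368,"dz":0,"roll":-16},
    {"fingers":0.5,"dx":-0.0546,"dy":-0.0368,"dz":0,"roll":-22.2},
    {"fingers":0.5,"dx":-0.0546,"dy":-0.0368,"dz":0,"roll":-22.2},
    {"fingers":0.5,"dx":-0.0546,"dy":-0.0368,"dz":0,"roll":-22.2},
    {"fingers":0.5,"dx":-0.0546,"dy":-0.0368,"dz":0,"roll":-22.2},
  ],
)

```text
time: 16.75
tool_pos: [0.5861, -0.0664, 0.2005]
tcp_rot: [-0.197, -3.135, -0.0]
wrist_force: [-0.6, 1.3, -1.2]
width: 0.633
grip_force: 69.6
```

```bash
python3 - <<'E'
from h import *
go(.5873,-.0682,.0625,83.2); s=read_state(); print(s['width'],s['grip_force'])
im,d,K,T=shot('wrist','w5.png'); P=cloud(d,K,T);z=P[...,2]
print('tray',rect(P,(np.abs(P[...,0]-.587)<.1)&(z>.17)&(z<.225)&(np.abs(P[...,1]+.068)<.04)))
E
```

```text
at [ 0.5861 -0.0664  0.2005] phi 82.8 tilt 0.02 q6 -1.60 | dx -0.0015 dy -0.0017 dz 0.1380 roll -0.4
0.6333709255162039 69.579176902771
tray (19055, array([584.8, -68.4]), array([79.8, 97.2]), 82.7, 'z 0.2133')
```

View pics/w5.png

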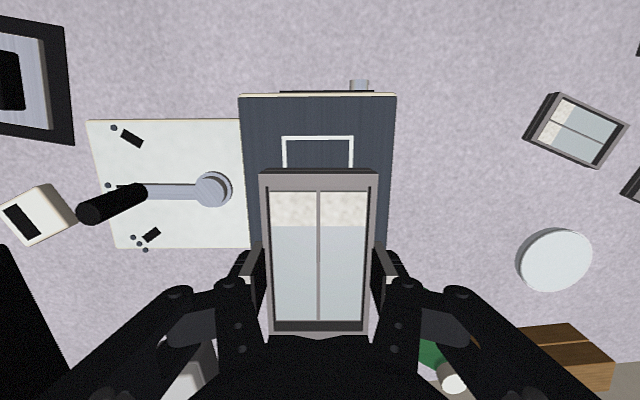

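Call:
step_arm(
  commands=[
    {"fingers":0.5,"dx":-0.0022,"dy":-0.0017,"dz":0.04,"roll":-0.4},
    {"fingers":0.5,"dx":-0.0022,"dy":-0.0017,"dz":0.08,"roll":-0.4},
    {"fingers":0.5,"dx":-0.0022,"dy":-0.0017,"dz":0.115,"roll":-0.4},
    {"fingers":0.5,"dx":-0.0022,"dy":-0.0017,"dz":0.13,"roll":-0.4},
    {"fingers":0.5,"dx":-0.0022,"dy":-0.0017,"dz":0.13,"roll":-0.4},
    {"fingers":0.5,"dx":-0.0022,"dy":-0.0017,"dz":0.13,"roll":-0.4},
  ],
)

```text
time: 17.55
tool_pos: [0.5898, -0.0689, 0.0725]
tcp_rot: [0.186, 3.133, -0.0]
wrist_force: [-0.5, 0.7, -0.9]
width: 0.637
grip_force: 69.6
```

```bash
python3 - <<'E'
from h import *
go(.588,-.0682,.0615,83.2)
E
```

```text
at [ 0.5898 -0.0689  0.0725] phi 83.2 tilt 0.17 q6 -1.61 | dx 0.0019 dy 0.0005 dz 0.0109 roll 0.0
```

Call:
step_arm(
  commands=[
    {"fingers":0.5,"dx":0.0019,"dy":0.0005,"dz":0.004,"roll":0},
    {"fingers":0.5,"dx":0.0019,"dy":0.0005,"dz":0.008,"roll":0},
    {"fingers":0.5,"dx":0.0019,"dy":0.0005,"dz":0.0105,"roll":0},
    {"fingers":0.5,"dx":0.0019,"dy":0.0005,"dz":0.0105,"roll":0},
  ],
)

```text
time: 18.05
tool_pos: [0.5866, -0.0681, 0.0615]
tcp_rot: [0.186, 3.136, 0.0]
wrist_force: [-3.7, -0.3, 7.1]
width: 0.635
grip_force: 70.5
```

Call:
step_arm(
  commands=[
    {"fingers":-0.7,"dx":0,"dy":0,"dz":0,"roll":0},
    {"fingers":-0.7,"dx":0,"dy":0,"dz":0,"roll":0},
    {"fingers":-0.7,"dx":0,"dy":0,"dz":0,"roll":0},
    {"fingers":-0.7,"dx":0,"dy":0,"dz":-0.03,"roll":0},
    {"fingers":-0.7,"dx":0,"dy":0,"dz":-0.08,"roll":0},
    {"fingers":-0.7,"dx":0,"dy":0,"dz":-0.13,"roll":0},
    {"fingers":-0.7,"dx":0,"dy":0,"dz":-0.14,"roll":0},
    {"fingers":-0.7,"dx":0,"dy":0,"dz":-0.14,"roll":0},
  ],
)

```text
time: 19.05
tool_pos: [0.5869, -0.0681, 0.2009]
tcp_rot: [0.186, 3.134, -0.0]
wrist_force: [-0.4, 0.3, -1.1]
width: 0.852
grip_force: 0.0
```

```bash
cat > st.py <<'E'
from h import *
import sys
zt=float(sys.argv[1])
go(.588,-.0682,.2,83.2)
im,d,K,T=shot('wrist',sys.argv[2]); P=cloud(d,K,T);z=P[...,2]
m=(np.hypot(P[...,0]-.587,P[...,1]+.068)<.09)&(z>zt-.009)&(z<zt+.01); m[300:]=False
print('tray',rect(P,m))
E
python3 st.py .078 w6.png; python3 look.py
```

```text
at [ 0.5869 -0.0681  0.2009] phi 83.2 tilt 0.10 q6 -1.61 | dx -0.0011 dy 0.0001 dz 0.0009 roll 0.0
tray (5266, array([585.2, -69.4]), array([56. , 96.1]), 83.2, 'z 0.0743')
tray (510, array([626.9, 360.8]), array([57.9, 96.3]), 60.2, 'z 0.0148')
tray (494, array([566.4, 237. ]), array([97. , 56.1]), 61.2, 'z 0.0147')
tray (536, array([472.7, 351.8]), array([98. , 56.3]), 80.2, 'z 0.0145')
cover (574, array([ 430.9, -384.5]), array([ 65.1, 103.6]), 74.3, 'z 0.0129') handle (128, array([ 433.2, -385.9]), array([17. , 59.7]), 73.8, 'z 0.0360')
```

View pics/w6.png

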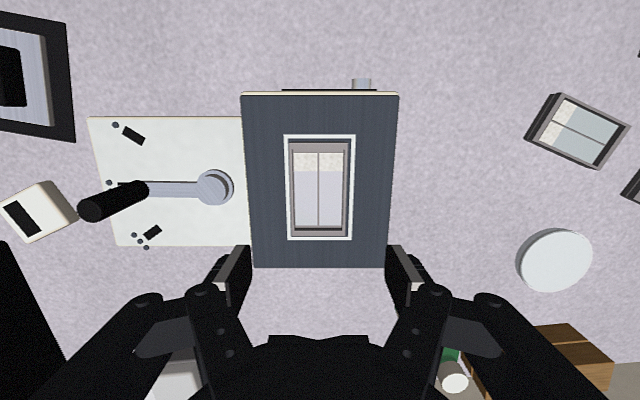

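```bash
python3 - <<'E'
from h import *
im,d,K,T=load('wrist')
g=im.min(2)
m=np.zeros(g.shape,np.uint8); m[120:255,265:370]=(g[120:255,265:370]>185)
print('K',m.sum())
n,l,s,_=cv2.connectedComponentsWithStats(m)
for i in range(1,n):
    if s[i,4]>60:
        v,u=np.nonzero(l==i); p=np.array([onplane(a,b,.06,K,T)[:2]*1000 for a,b in zip(u,v)],np.float32)
        print(s[i],cv2.minAreaRect(p))
E
python3 - <<'E'
import sys; sys.path.insert(0,'.')
E
python3 wt.py .5664 .237 .0165 .17 >/dev/null; python3 - <<'E'
from h import *
go(.5664,.237,.19,61.2-90)
go(.5664,.237,.19,61.2)
E
```

```text
K 4359
[ 284  135   71  105 1095] ((589.16845703125, -68.31324768066406), (71.9814682006836, 114.53739929199219), 83.18099212646484)
[ 294  153   23   72 1604] ((587.2867431640625, -83.01445770263672), (23.18488883972168, 78.36022186279297), 83.05502319335938)
[ 319  153   24   73 1660] ((591.0625, -56.48672866821289), (23.99734115600586, 79.5322036743164), 83.24103546142578)
at [ 0.585  -0.0678  0.1977] phi 83.2 tilt 0.23 q6 -1.61 | dx 0.0544 dy 0.3005 dz 0.0080 roll -68.0
at [ 0.585  -0.0678  0.1977] phi 83.2 tilt 0.23 q6 -1.61 | dx 0.0544 dy 0.3005 dz 0.0080 roll 22.0
```

```bash
cat > pix.py <<'E'
from h import *
import sys
# outline/tray centre by pixel rays: top edge of pile at height zt
def piletop(zt,src='wrist'):
    im,d,K,T=load(src); P=cloud(d,K,T); z=P[...,2]
    m=(np.hypot(P[...,0]-.587,P[...,1]+.068)<.09)&(z>zt-.0095)&(z<zt+.01); m[300:]=False
    v,u=np.nonzero(big(m)); o=-T[:3,:3].T@T[:3,3]
    r=(np.stack([(u-K[0,2])/K[0,0],-(v-K[1,2])/K[1,1],-np.ones(len(u))],-1))@T[:3,:3]
    p=o+r*((zt-o[2])/r[:,2])[:,None]
    return cv2.minAreaRect((p[:,:2]*1000).astype(np.float32))
if __name__=='__main__': print(piletop(float(sys.argv[1])))
E
python3 pix.py .078
```

```text
((584.9996948242188, -69.41815185546875), (56.111907958984375, 95.75216674804688), 83.14702606201172)
```

Call:
step_arm(
  commands=[
    {"fingers":-0.7,"dx":0.0544,"dy":0.3005,"dz":-0.02,"roll":112},
    {"fingers":-0.7,"dx":0.0544,"dy":0.3005,"dz":-0.02,"roll":112},
    {"fingers":-0.7,"dx":0.0544,"dy":0.3005,"dz":-0.02,"roll":112},
    {"fingers":-0.7,"dx":0.0544,"dy":0.3005,"dz":-0.02,"roll":112},
    {"fingers":-0.7,"dx":0.0544,"dy":0.3005,"dz":-0.02,"roll":112},
    {"fingers":-0.7,"dx":0.0544,"dy":0.3005,"dz":-0.02,"roll":112},
    {"fingers":-0.7,"dx":0.0544,"dy":0.3005,"dz":-0.02,"roll":112},
    {"fingers":-0.7,"dx":0.0544,"dy":0.3005,"dz":-0.02,"roll":112},
  ],
)

```text
time: 20.2
tool_pos: [0.5666, 0.2369, 0.2174]
tcp_rot: [-2.216, -2.224, 0.006]
wrist_force: [0.2, 0.1, 0.6]
width: 0.848
grip_force: 0.0
```

```bash
python3 - <<'E'
from h import *
go(.5664,.237,.19,-28.8)
E
```

```text
at [0.5666 0.2369 0.2174] phi 0.2 tilt 0.25 q6 0.35 | dx 0.0001 dy -0.0000 dz 0.0274 roll 29.0
```

```bash
python3 - <<'E'
from h import *
go(.52,-.06,.2,-96.8)
E
```

```text
at [0.5666 0.2369 0.2174] phi 0.2 tilt 0.25 q6 0.35 | dx -0.2968 dy -0.0475 dz 0.0181 roll -83.0
```

Call:
step_arm(
  commands=[
    {"fingers":-0.7,"dx":-0.297,"dy":-0.0475,"dz":0,"roll":97},
    {"fingers":-0.7,"dx":-0.297,"dy":-0.0475,"dz":0,"roll":97},
    {"fingers":-0.7,"dx":-0.297,"dy":-0.0475,"dz":0,"roll":97},
    {"fingers":-0.7,"dx":-0.297,"dy":-0.0475,"dz":0,"roll":97},
    {"fingers":-0.7,"dx":-0.297,"dy":-0.0475,"dz":0,"roll":97},
    {"fingers":-0.7,"dx":-0.297,"dy":-0.0475,"dz":0,"roll":97},
    {"fingers":-0.7,"dx":-0.297,"dy":-0.0475,"dz":0,"roll":97},
    {"fingers":-0.7,"dx":-0.297,"dy":-0.0475,"dz":0,"roll":97},
  ],
)

```text
time: 21.2
tool_pos: [0.5216, -0.0609, 0.2178]
tcp_rot: [-3.139, -0.113, 0.006]
wrist_force: [-0.5, 1.0, 0.5]
width: 0.85
grip_force: 0.0
```

Call:
step_arm(
  commands=[
    {"fingers":-0.7,"dx":0,"dy":0,"dz":0,"roll":20},
    {"fingers":-0.7,"dx":0,"dy":0,"dz":0,"roll":20},
    {"fingers":-0.7,"dx":0,"dy":0,"dz":0,"roll":20},
    {"fingers":-0.7,"dx":0,"dy":0,"dz":0,"roll":20},
  ],
)

```text
time: 21.7
tool_pos: [0.5223, -0.0605, 0.219]
tcp_rot: [-3.114, 0.418, 0.003]
wrist_force: [-0.3, -0.1, 1.1]
width: 0.851
grip_force: 0.0
```

```bash
cat > out.py <<'E'
from h import *
import sys,pix
im,d,K,T=shot('wrist','wo.png')
c=proj(np.array([.587,-.068,.06]),K,T); print('px',c)
P=cloud(d,K,T)
hsv_ok=(im.min(2)>185)&(np.abs(P[...,2]-.06)<.008)&(np.hypot(P[...,0]-.587,P[...,1]+.068)<.072)
v,u=np.nonzero(big(hsv_ok)); p=np.array([onplane(a,b,.06,K,T)[:2]*1000 for a,b in zip(u,v)],np.float32)
print('outline',len(u),cv2.minAreaRect(p)); print('pile',pix.piletop(float(sys.argv[1])))
go(.588,-.0682,.2,-96.8)
E
python3 out.py .078
```

```text
px [307.46884306 124.67755097]
outline 1183 ((588.7510986328125, -67.90240478515625), (72.00089263916016, 116.03440856933594), 83.17725372314453)
pile ((585.28857421875, -68.62183380126953), (56.06855392456055, 96.22068786621094), 83.13059997558594)
at [ 0.5225 -0.0606  0.2193] phi -105.3 tilt 0.09 q6 1.68 | dx 0.0652 dy -0.0100 dz 0.0192 roll -8.5
```

Call:
step_arm(
  commands=[
    {"fingers":-0.7,"dx":0.0652,"dy":-0.01,"dz":0.02,"roll":-8.5},
    {"fingers":-0.7,"dx":0.0652,"dy":-0.01,"dz":0.02,"roll":-8.5},
    {"fingers":-0.7,"dx":0.0652,"dy":-0.01,"dz":0.06,"roll":-8.5},
    {"fingers":-0.7,"dx":0.0652,"dy":-0.01,"dz":0.1,"roll":-8.5},
    {"fingers":-0.7,"dx":0.0652,"dy":-0.01,"dz":0.14,"roll":-8.5},
    {"fingers":-0.7,"dx":0.0652,"dy":-0.01,"dz":0.153,"roll":-8.5},
    {"fingers":-0.7,"dx":0.0652,"dy":-0.01,"dz":0.153,"roll":-8.5},
    {"fingers":-0.7,"dx":0.0652,"dy":-0.01,"dz":0.153,"roll":-8.5},
  ],
)

```text
time: 22.75
tool_pos: [0.59, -0.0686, 0.0693]
tcp_rot: [3.135, -0.191, 0.005]
wrist_force: [-0.3, 1.1, 0.5]
width: 0.852
grip_force: 0.0
```

```bash
python3 - <<'E'
from h import *
go(.588,-.0682,.063,-96.8)
E
```

```text
at [ 0.59   -0.0686  0.0693] phi -97.0 tilt 0.20 q6 1.53 | dx -0.0021 dy -0.0002 dz 0.0063 roll -0.2
```

Call:
step_arm(
  commands=[
    {"fingers":-0.7,"dx":-0.002,"dy":0,"dz":0.006,"roll":-0.2},
    {"fingers":-0.7,"dx":-0.002,"dy":0,"dz":0.006,"roll":-0.2},
    {"fingers":0.5,"dx":-0.002,"dy":0,"dz":0.006,"roll":-0.2},
    {"fingers":0.5,"dx":-0.002,"dy":0,"dz":0.006,"roll":-0.2},
    {"fingers":0.5,"dx":-0.002,"dy":0,"dz":0.006,"roll":-0.2},
    {"fingers":0.5,"dx":-0.002,"dy":0,"dz":0.006,"roll":-0.2},
  ],
)

```text
time: 23.5
tool_pos: [0.5871, -0.0682, 0.0619]
tcp_rot: [3.136, -0.185, 0.002]
wrist_force: [-0.6, -0.4, 5.4]
width: 0.635
grip_force: 65.7
```

Call:
step_arm(
  commands=[
    {"fingers":0.5,"dx":0.0015,"dy":-0.0005,"dz":-0.002,"roll":0},
    {"fingers":0.5,"dx":0.0035,"dy":-0.0007,"dz":-0.002,"roll":0},
    {"fingers":0.5,"dx":0.0035,"dy":-0.0007,"dz":-0.002,"roll":0},
    {"fingers":0.5,"dx":0.0035,"dy":-0.0007,"dz":0,"roll":0},
    {"fingers":0.5,"dx":0.0035,"dy":-0.0007,"dz":0,"roll":0},
  ],
)

```text
time: 24.12
tool_pos: [0.5899, -0.0678, 0.0619]
tcp_rot: [-3.136, 0.185, 0.001]
wrist_force: [-3.5, 0.9, 4.4]
width: 0.641
grip_force: 65.7
```

Call:
step_arm(
  commands=[
    {"fingers":-0.7,"dx":0,"dy":0,"dz":0,"roll":0},
    {"fingers":-0.7,"dx":0,"dy":0,"dz":0,"roll":0},
    {"fingers":-0.7,"dx":0,"dy":0,"dz":0,"roll":0},
    {"fingers":-0.7,"dx":0,"dy":0,"dz":-0.03,"roll":0},
    {"fingers":-0.7,"dx":0,"dy":0,"dz":-0.08,"roll":0},
    {"fingers":-0.7,"dx":0,"dy":0,"dz":-0.13,"roll":0},
    {"fingers":-0.7,"dx":-0.05,"dy":0,"dz":-0.16,"roll":0},
    {"fingers":-0.7,"dx":-0.05,"dy":0,"dz":-0.16,"roll":0},
  ],
)

```text
time: 25.12
tool_pos: [0.5402, -0.0619, 0.2246]
tcp_rot: [3.136, -0.185, 0.008]
wrist_force: [0.9, -0.4, 0.3]
width: 0.849
grip_force: 0.0
```

```bash
python3 out.py .078; python3 - <<'E'
from h import *
go(.5664,.237,.2,-28.8)
E
```

```text
px [317.31315131 141.59245625]
outline 1149 ((588.709716796875, -67.92926788330078), (71.93661499023438, 115.69702911376953), 83.16310119628906)
pile ((588.9141845703125, -68.401123046875), (56.12556076049805, 95.12519073486328), 83.17920684814453)
at [ 0.5405 -0.062   0.2228] phi -96.8 tilt 0.21 q6 1.53 | dx 0.0478 dy 0.0005 dz 0.0230 roll 0.0
at [ 0.5405 -0.062   0.2228] phi -96.8 tilt 0.21 q6 1.53 | dx -0.0096 dy -0.3000 dz 0.0227 roll -68.0
```

Call:
step_arm(
  commands=[
    {"fingers":-0.7,"dx":-0.0096,"dy":-0.3,"dz":0.02,"roll":-68},
    {"fingers":-0.7,"dx":-0.0096,"dy":-0.3,"dz":0.02,"roll":-68},
    {"fingers":-0.7,"dx":-0.0096,"dy":-0.3,"dz":0.02,"roll":-68},
    {"fingers":-0.7,"dx":-0.0096,"dy":-0.3,"dz":0.02,"roll":-68},
    {"fingers":-0.7,"dx":-0.0096,"dy":-0.3,"dz":0.02,"roll":-68},
    {"fingers":-0.7,"dx":-0.0096,"dy":-0.3,"dz":0.02,"roll":-68},
    {"fingers":-0.7,"dx":-0.0096,"dy":-0.3,"dz":0.02,"roll":-68},
    {"fingers":-0.7,"dx":-0.0096,"dy":-0.3,"dz":0.02,"roll":-68},
  ],
)

```text
time: 26.18
tool_pos: [0.5659, 0.2373, 0.1989]
tcp_rot: [-2.703, -1.6, 0.004]
wrist_force: [0.9, 0.2, 0.1]
width: 0.849
grip_force: 0.0
```

```bash
python3 wt.py .5664 .237 .0165 .003
```

```text
obj 3681 [567.8 237.2] [96.8 56.1] short axis 151.3 z 0.0144
at [0.566  0.2371 0.1993] phi -28.8 tilt 0.14 q6 0.86 | dx 0.0013 dy 0.0019 dz 0.1963 roll -0.1
```

Call:
step_arm(
  commands=[
    {"fingers":-0.7,"dx":0,"dy":0.0007,"dz":0.05,"roll":0},
    {"fingers":-0.7,"dx":0,"dy":0.0007,"dz":0.1,"roll":0},
    {"fingers":-0.7,"dx":0,"dy":0.0007,"dz":0.15,"roll":0},
    {"fingers":-0.7,"dx":0,"dy":0.0007,"dz":0.18,"roll":0},
    {"fingers":-0.7,"dx":0,"dy":0.0007,"dz":0.194,"roll":0},
    {"fingers":-0.7,"dx":0,"dy":0.0007,"dz":0.194,"roll":0},
    {"fingers":-0.7,"dx":0,"dy":0.0007,"dz":0.194,"roll":0},
  ],
)

```text
time: 27.1
tool_pos: [0.5683, 0.2372, 0.0088]
tcp_rot: [2.703, 1.599, 0.005]
wrist_force: [-0.6, 0.9, 0.2]
width: 0.85
grip_force: 0.0
```

```bash
python3 - <<'E'
from h import *
go(.5675,.2372,.002,-28.7)
E
```

```text
at [0.5683 0.2372 0.0088] phi -28.8 tilt 0.17 q6 0.86 | dx -0.0004 dy -0.0007 dz 0.0068 roll -0.1
```

Call:
step_arm(
  commands=[
    {"fingers":-0.7,"dx":-0.0004,"dy":-0.0007,"dz":0.0055,"roll":0},
    {"fingers":-0.7,"dx":-0.0004,"dy":-0.0007,"dz":0.0055,"roll":0},
    {"fingers":0.5,"dx":-0.0004,"dy":-0.0007,"dz":0.0055,"roll":0},
    {"fingers":0.5,"dx":-0.0004,"dy":-0.0007,"dz":0.0055,"roll":0},
    {"fingers":0.5,"dx":-0.0004,"dy":-0.0007,"dz":0.0055,"roll":0},
    {"fingers":0.5,"dx":-0.0004,"dy":-0.0007,"dz":0.0055,"roll":0},
  ],
)

```text
time: 27.85
tool_pos: [0.5667, 0.237, 0.0026]
tcp_rot: [2.703, 1.6, 0.002]
wrist_force: [-0.9, -0.4, 6.1]
width: 0.635
grip_force: 65.5
```

Call:
step_arm(
  commands=[
    {"fingers":0.5,"dx":0,"dy":0,"dz":-0.04,"roll":0},
    {"fingers":0.5,"dx":0,"dy":0,"dz":-0.1,"roll":0},
    {"fingers":0.5,"dx":0,"dy":0,"dz":-0.16,"roll":0},
    {"fingers":0.5,"dx":0,"dy":0,"dz":-0.2,"roll":0},
    {"fingers":0.5,"dx":0,"dy":0,"dz":-0.2,"roll":0},
  ],
)

```text
time: 28.48
tool_pos: [0.5684, 0.2377, 0.206]
tcp_rot: [2.702, 1.599, 0.012]
wrist_force: [0.2, 0.3, -1.3]
width: 0.633
grip_force: 64.8
```

```bash
python3 - <<'E'
from h import *
go(.588,-.0678,.2,-96.8); print(read_state()['width'])
E
```

```text
at [0.5684 0.2377 0.206 ] phi -28.8 tilt 0.46 q6 0.86 | dx -0.2584 dy 0.1641 dz 0.0053 roll 68.0
0.6334888216792526
```

Call:
step_arm(
  commands=[
    {"fingers":0.5,"dx":-0.04,"dy":0.025,"dz":0.005,"roll":9},
    {"fingers":0.5,"dx":-0.08,"dy":0.05,"dz":0.005,"roll":19},
    {"fingers":0.5,"dx":-0.12,"dy":0.075,"dz":0.005,"roll":29},
    {"fingers":0.5,"dx":-0.16,"dy":0.1,"dz":0.005,"roll":39},
    {"fingers":0.5,"dx":-0.2,"dy":0.125,"dz":0.005,"roll":49},
    {"fingers":0.5,"dx":-0.235,"dy":0.15,"dz":0.005,"roll":59},
    {"fingers":0.5,"dx":-0.258,"dy":0.164,"dz":0.005,"roll":68},
    {"fingers":0.5,"dx":-0.258,"dy":0.164,"dz":0.005,"roll":68},
  ],
)

```text
time: 29.48
tool_pos: [0.5839, -0.07, 0.1936]
tcp_rot: [-3.136, 0.189, 0.007]
wrist_force: [-0.2, 1.2, -2.0]
width: 0.638
grip_force: 64.8
```

Call:
step_arm(
  commands=[
    {"fingers":0.5,"dx":0,"dy":0,"dz":0,"roll":0},
    {"fingers":0.5,"dx":0,"dy":0,"dz":0,"roll":0},
    {"fingers":0.5,"dx":0,"dy":0,"dz":0,"roll":0},
  ],
)

```text
time: 29.85
tool_pos: [0.5855, -0.0674, 0.1964]
tcp_rot: [-3.136, 0.182, 0.001]
wrist_force: [0.2, -0.1, -1.3]
width: 0.638
grip_force: 64.8
```

```bash
cat > hand.py <<'E'
from h import *
import sys
zt=float(sys.argv[1])  # TCP z for release approach
s=read_state()
im,d,K,T=shot('wrist'); P=cloud(d,K,T);z=P[...,2]
M=R.from_rotvec(s['tcp_rot']).as_matrix(); L=(P-s['tool_pos'])@M   # tool frame
m=(np.abs(L[...,0])<.08)&(np.abs(L[...,1])<.022)&(L[...,2]<-.005)&(L[...,2]>-.022)
x=L[m]; lo,hi=np.percentile(x[:,0],[.5,99.5]); print('tray in tool x: %.4f..%.4f centre %.4f z %.4f'%(lo,hi,(lo+hi)/2,np.median(x[:,2])),s['width'])
ex=np.array([np.cos(np.radians(-6.8)),np.sin(np.radians(-6.8))])
c=np.array([.5889,-.0678])-M[:2,0]*(lo+hi)/2
print('TCP target',c); go(c[0],c[1],zt,-96.8)
E
python3 hand.py .0885
```

```text
tray in tool x: -0.0441..0.0508 centre 0.0033 z -0.0117 0.6377799857326105
TCP target [ 0.58559919 -0.06741496]
at [ 0.5856 -0.0675  0.1966] phi -96.7 tilt 0.00 q6 1.53 | dx -0.0000 dy -0.0001 dz 0.1081 roll 0.1
```

Call:
step_arm(
  commands=[
    {"fingers":0.5,"dx":-0.002,"dy":0,"dz":0.04,"roll":0},
    {"fingers":0.5,"dx":-0.002,"dy":0,"dz":0.08,"roll":0},
    {"fingers":0.5,"dx":-0.002,"dy":0,"dz":0.1,"roll":0},
    {"fingers":0.5,"dx":-0.002,"dy":0,"dz":0.107,"roll":0},
    {"fingers":0.5,"dx":-0.002,"dy":0,"dz":0.107,"roll":0},
    {"fingers":0.5,"dx":-0.002,"dy":0,"dz":0.107,"roll":0},
  ],
)

```text
time: 30.65
tool_pos: [0.5851, -0.0684, 0.0914]
tcp_rot: [3.136, -0.185, 0.005]
wrist_force: [0.4, -0.4, -0.9]
width: 0.637
grip_force: 64.7
```

```bash
python3 hand.py .0805
```

```text
tray in tool x: -0.0442..0.0508 centre 0.0033 z -0.0117 0.6368366797725938
TCP target [ 0.58564135 -0.06741379]
at [ 0.585  -0.0684  0.0914] phi -96.8 tilt 0.18 q6 1.53 | dx 0.0005 dy -0.0010 dz 0.0109 roll 0.0
```

Call:
step_arm(
  commands=[
    {"fingers":0.5,"dx":0.001,"dy":-0.0007,"dz":0.003,"roll":0},
    {"fingers":0.5,"dx":0.001,"dy":-0.0007,"dz":0.006,"roll":0},
    {"fingers":0.5,"dx":0.001,"dy":-0.0007,"dz":0.006,"roll":0},
    {"fingers":0.5,"dx":0.001,"dy":-0.0007,"dz":0.006,"roll":0},
  ],
)

```text
time: 31.2
tool_pos: [0.5846, -0.0676, 0.0835]
tcp_rot: [-3.136, 0.185, 0.0]
wrist_force: [-0.3, 0.5, -1.6]
width: 0.636
grip_force: 64.7
```

```bash
python3 - <<'E'
from h import *
go(.5856,-.0676,.0805,-96.8)
E
```

```text
at [ 0.5846 -0.0676  0.0835] phi -96.8 tilt 0.02 q6 1.53 | dx 0.0010 dy -0.0001 dz 0.0030 roll 0.0
```

Call:
step_arm(
  commands=[
    {"fingers":0.5,"dx":0.001,"dy":0,"dz":0.0,"roll":0},
    {"fingers":0.5,"dx":0.001,"dy":0,"dz":0.0015,"roll":0},
    {"fingers":0.5,"dx":0.001,"dy":0,"dz":0.003,"roll":0},
    {"fingers":0.5,"dx":0.001,"dy":0,"dz":0.003,"roll":0},
  ],
)

```text
time: 31.7
tool_pos: [0.5857, -0.0677, 0.0806]
tcp_rot: [3.136, -0.185, -0.0]
wrist_force: [0.3, -1.0, -1.1]
width: 0.637
grip_force: 64.8
```

Call:
step_arm(
  commands=[
    {"fingers":-0.7,"dx":0,"dy":0,"dz":0,"roll":0},
    {"fingers":-0.7,"dx":0,"dy":0,"dz":0,"roll":0},
    {"fingers":-0.7,"dx":0,"dy":0,"dz":0,"roll":0},
    {"fingers":-0.7,"dx":0,"dy":0,"dz":-0.03,"roll":0},
    {"fingers":-0.7,"dx":0,"dy":0,"dz":-0.08,"roll":0},
    {"fingers":-0.7,"dx":0,"dy":0,"dz":-0.12,"roll":0},
    {"fingers":-0.7,"dx":-0.05,"dy":0,"dz":-0.14,"roll":0},
    {"fingers":-0.7,"dx":-0.05,"dy":0,"dz":-0.14,"roll":0},
  ],
)

```text
time: 32.7
tool_pos: [0.535, -0.0617, 0.223]
tcp_rot: [3.136, -0.185, 0.005]
wrist_force: [-0.3, 0.6, -0.0]
width: 0.852
grip_force: 0.0
```

```bash
python3 out.py .096; python3 look.py; python3 - <<'E'
from h import *
go(.4727,.352,.2,-9.8)
E
```

```text
px [317.05904386 136.53274791]
outline 940 ((589.0789794921875, -67.9770736694336), (71.9784164428711, 114.76580047607422), 83.18739318847656)
pile ((588.1463623046875, -68.64850616455078), (56.135372161865234, 94.6413345336914), 83.13690185546875)
at [ 0.5358 -0.0617  0.2219] phi -96.8 tilt 0.15 q6 1.53 | dx 0.0525 dy 0.0003 dz 0.0220 roll 0.0
tray (507, array([626.8, 360.8]), array([59.3, 96.4]), 59.4, 'z 0.0148')
tray (528, array([472.6, 351.6]), array([97.7, 56.5]), 80.3, 'z 0.0147')
cover (575, array([ 434.2, -382. ]), array([ 67.6, 100.3]), 70.1, 'z 0.0126') handle (130, array([ 433.5, -384.9]), array([16.4, 60.5]), 73.8, 'z 0.0362')
at [ 0.5361 -0.0618  0.221 ] phi -96.8 tilt 0.09 q6 1.53 | dx -0.1117 dy -0.4035 dz 0.0208 roll -87.0
```

View pics/wo.png

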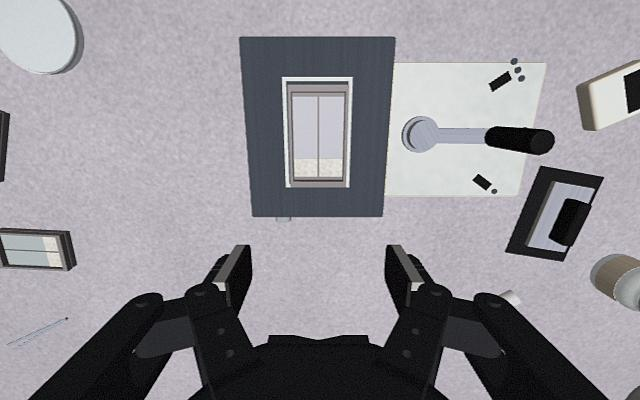

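Call:
step_arm(
  commands=[
    {"fingers":-0.7,"dx":-0.1117,"dy":-0.4035,"dz":0.02,"roll":-87},
    {"fingers":-0.7,"dx":-0.1117,"dy":-0.4035,"dz":0.02,"roll":-87},
    {"fingers":-0.7,"dx":-0.1117,"dy":-0.4035,"dz":0.02,"roll":-87},
    {"fingers":-0.7,"dx":-0.1117,"dy":-0.4035,"dz":0.02,"roll":-87},
    {"fingers":-0.7,"dx":-0.1117,"dy":-0.4035,"dz":0.02,"roll":-87},
    {"fingers":-0.7,"dx":-0.1117,"dy":-0.4035,"dz":0.02,"roll":-87},
    {"fingers":-0.7,"dx":-0.1117,"dy":-0.4035,"dz":0.02,"roll":-87},
    {"fingers":-0.7,"dx":-0.1117,"dy":-0.4035,"dz":0.02,"roll":-87},
  ],
)

```text
time: 33.8
tool_pos: [0.4719, 0.3556, 0.1987]
tcp_rot: [-2.41, -2.014, 0.003]
wrist_force: [-0.1, 0.2, -0.1]
width: 0.85
grip_force: 0.0
```

Call:
step_arm(
  commands=[
    {"fingers":-0.7,"dx":0,"dy":0,"dz":0,"roll":0},
    {"fingers":-0.7,"dx":0,"dy":0,"dz":0,"roll":0},
  ],
)

```text
time: 34.05
tool_pos: [0.4728, 0.3517, 0.1997]
tcp_rot: [-2.424, -1.998, 0.002]
wrist_force: [1.1, -0.1, 0.1]
width: 0.851
grip_force: 0.0
```

```bash
python3 wt.py .4727 .352 .0165 .003
```

```text
obj 3647 [474.2 352.3] [96.3 55.6] short axis 170.2 z 0.0144
at [0.4729 0.3516 0.2   ] phi -11.0 tilt 0.05 q6 0.79 | dx 0.0011 dy 0.0013 dz 0.1970 roll -1.2
```

Call:
step_arm(
  commands=[
    {"fingers":-0.7,"dx":0.002,"dy":0,"dz":0.05,"roll":-1.2},
    {"fingers":-0.7,"dx":0.002,"dy":0,"dz":0.1,"roll":-1.2},
    {"fingers":-0.7,"dx":0.002,"dy":0,"dz":0.15,"roll":-1.2},
    {"fingers":-0.7,"dx":0.002,"dy":0,"dz":0.18,"roll":-1.2},
    {"fingers":-0.7,"dx":0.002,"dy":0,"dz":0.194,"roll":-1.2},
    {"fingers":-0.7,"dx":0.002,"dy":0,"dz":0.194,"roll":-1.2},
    {"fingers":-0.7,"dx":0.002,"dy":0,"dz":0.194,"roll":-1.2},
  ],
)

```text
time: 34.98
tool_pos: [0.4744, 0.3548, 0.0084]
tcp_rot: [2.4, 2.026, 0.005]
wrist_force: [-0.3, -0.1, 0.9]
width: 0.851
grip_force: 0.0
```

```bash
python3 - <<'E'
from h import *
go(.4742,.3523,.002,-9.8)
E
```

```text
at [0.4744 0.3548 0.0084] phi -9.7 tilt 0.18 q6 0.77 | dx -0.0025 dy 0.0002 dz 0.0064 roll 0.1
```

Call:
step_arm(
  commands=[
    {"fingers":-0.7,"dx":0,"dy":0,"dz":0.0055,"roll":0},
    {"fingers":-0.7,"dx":0,"dy":0,"dz":0.0055,"roll":0},
    {"fingers":0.5,"dx":0,"dy":0,"dz":0.0055,"roll":0},
    {"fingers":0.5,"dx":0,"dy":0,"dz":0.0055,"roll":0},
    {"fingers":0.5,"dx":0,"dy":0,"dz":0.0055,"roll":0},
    {"fingers":0.5,"dx":0,"dy":0,"dz":0.0055,"roll":0},
  ],
)

```text
time: 35.72
tool_pos: [0.4736, 0.3545, 0.002]
tcp_rot: [2.4, 2.027, 0.002]
wrist_force: [-0.1, -0.3, 5.2]
width: 0.636
grip_force: 65.4
```

Call:
step_arm(
  commands=[
    {"fingers":0.5,"dx":0,"dy":0,"dz":-0.04,"roll":0},
    {"fingers":0.5,"dx":0,"dy":0,"dz":-0.1,"roll":0},
    {"fingers":0.5,"dx":0,"dy":0,"dz":-0.16,"roll":0},
    {"fingers":0.5,"dx":0,"dy":0,"dz":-0.2,"roll":0},
    {"fingers":0.5,"dx":0,"dy":0,"dz":-0.2,"roll":0},
  ],
)

```text
time: 36.35
tool_pos: [0.475, 0.3555, 0.2054]
tcp_rot: [2.399, 2.027, 0.012]
wrist_force: [-1.4, 0.1, -1.3]
width: 0.634
grip_force: 64.8
```

```bash
python3 - <<'E'
from h import *
go(.587,-.0678,.2,-96.8); print(read_state()['width'])
E
```

```text
at [0.475  0.3555 0.2054] phi -9.6 tilt 0.45 q6 0.77 | dx -0.3987 dy 0.1810 dz 0.0042 roll 87.2
0.6337846472418376
```

Call:
step_arm(
  commands=[
    {"fingers":0.5,"dx":-0.04,"dy":0.018,"dz":0.004,"roll":9},
    {"fingers":0.5,"dx":-0.08,"dy":0.036,"dz":0.004,"roll":18},
    {"fingers":0.5,"dx":-0.125,"dy":0.057,"dz":0.004,"roll":27},
    {"fingers":0.5,"dx":-0.17,"dy":0.077,"dz":0.004,"roll":37},
    {"fingers":0.5,"dx":-0.215,"dy":0.098,"dz":0.004,"roll":47},
    {"fingers":0.5,"dx":-0.26,"dy":0.118,"dz":0.004,"roll":57},
    {"fingers":0.5,"dx":-0.305,"dy":0.139,"dz":0.004,"roll":67},
    {"fingers":0.5,"dx":-0.35,"dy":0.159,"dz":0.004,"roll":77},
  ],
)

```text
time: 37.35
tool_pos: [0.5697, -0.0191, 0.1939]
tcp_rot: [-3.14, -0.084, 0.007]
wrist_force: [0.5, -0.2, -1.6]
width: 0.639
grip_force: 64.7
```

```bash
python3 - <<'E'
from h import *
go(.587,-.0678,.2,-96.8); print(read_state()['width'])
E
```

```text
at [ 0.5697 -0.0191  0.1939] phi -87.0 tilt 0.27 q6 1.44 | dx 0.0147 dy 0.0496 dz -0.0062 roll 9.8
0.6390073766367049
```

Call:
step_arm(
  commands=[
    {"fingers":0.5,"dx":0.0147,"dy":0.044,"dz":-0.004,"roll":9.8},
    {"fingers":0.5,"dx":0.0147,"dy":0.044,"dz":-0.004,"roll":9.8},
    {"fingers":0.5,"dx":0.0147,"dy":0.044,"dz":-0.004,"roll":9.8},
    {"fingers":0.5,"dx":0.0147,"dy":0.044,"dz":-0.004,"roll":9.8},
    {"fingers":0.5,"dx":0.0147,"dy":0.044,"dz":-0.004,"roll":9.8},
  ],
)

```text
time: 37.98
tool_pos: [0.588, -0.0596, 0.2007]
tcp_rot: [-3.137, 0.173, 0.001]
wrist_force: [0.6, 0.2, -0.9]
width: 0.635
grip_force: 64.7
```

```bash
python3 hand.py .109
```

```text
tray in tool x: -0.0444..0.0477 centre 0.0016 z -0.0122 0.634946836596277
TCP target [ 0.58726301 -0.06761895]
at [ 0.5882 -0.0597  0.201 ] phi -96.3 tilt 0.02 q6 1.54 | dx -0.0000 dy 0.0080 dz 0.0920 roll 0.5
```

Call:
step_arm(
  commands=[
    {"fingers":0.5,"dx":0.0003,"dy":0.008,"dz":0.03,"roll":0.5},
    {"fingers":0.5,"dx":0.0003,"dy":0.008,"dz":0.06,"roll":0.5},
    {"fingers":0.5,"dx":0.0003,"dy":0.008,"dz":0.085,"roll":0.5},
    {"fingers":0.5,"dx":0.0003,"dy":0.008,"dz":0.092,"roll":0.5},
    {"fingers":0.5,"dx":0.0003,"dy":0.008,"dz":0.092,"roll":0.5},
    {"fingers":0.5,"dx":0.0003,"dy":0.008,"dz":0.092,"roll":0.5},
    {"fingers":0.5,"dx":0.0003,"dy":0.008,"dz":0.092,"roll":0.5},
  ],
)

```text
time: 38.9
tool_pos: [0.589, -0.0688, 0.1106]
tcp_rot: [3.136, -0.189, 0.004]
wrist_force: [0.3, 0.3, -0.5]
width: 0.638
grip_force: 64.7
```

```bash
python3 - <<'E'
from h import *
go(.589,-.0678,.102,-96.8)
E
```

```text
at [ 0.589  -0.0688  0.1106] phi -96.9 tilt 0.14 q6 1.53 | dx -0.0001 dy -0.0010 dz 0.0086 roll -0.1
```

Call:
step_arm(
  commands=[
    {"fingers":0.5,"dx":0.0007,"dy":-0.0008,"dz":0.004,"roll":-0.1},
    {"fingers":0.5,"dx":0.0007,"dy":-0.0008,"dz":0.008,"roll":-0.1},
    {"fingers":0.5,"dx":0.0007,"dy":-0.0008,"dz":0.008,"roll":-0.1},
    {"fingers":0.5,"dx":0.0007,"dy":-0.0008,"dz":0.008,"roll":-0.1},
  ],
)

```text
time: 39.4
tool_pos: [0.5886, -0.068, 0.101]
tcp_rot: [-3.136, 0.187, 0.001]
wrist_force: [0.7, -0.1, -2.0]
width: 0.636
grip_force: 64.7
```

```bash
python3 - <<'E'
from h import *
go(.589,-.0678,.0975,-96.8)
E
```

```text
at [ 0.5886 -0.068   0.101 ] phi -96.8 tilt 0.02 q6 1.53 | dx 0.0004 dy -0.0002 dz 0.0035 roll -0.0
```

Call:
step_arm(
  commands=[
    {"fingers":0.5,"dx":0.0005,"dy":-0.0002,"dz":0.0,"roll":0},
    {"fingers":0.5,"dx":0.0005,"dy":-0.0002,"dz":0.0015,"roll":0},
    {"fingers":0.5,"dx":0.0005,"dy":-0.0002,"dz":0.003,"roll":0},
    {"fingers":0.5,"dx":0.0005,"dy":-0.0002,"dz":0.0033,"roll":0},
  ],
)

```text
time: 39.9
tool_pos: [0.5893, -0.0678, 0.098]
tcp_rot: [3.136, -0.187, 0.0]
wrist_force: [-1.7, -0.1, 0.7]
width: 0.639
grip_force: 64.9
```

Call:
step_arm(
  commands=[
    {"fingers":-0.7,"dx":0,"dy":0,"dz":0,"roll":0},
    {"fingers":-0.7,"dx":0,"dy":0,"dz":0,"roll":0},
    {"fingers":-0.7,"dx":0,"dy":0,"dz":0,"roll":0},
    {"fingers":-0.7,"dx":0,"dy":0,"dz":-0.03,"roll":0},
    {"fingers":-0.7,"dx":0,"dy":0,"dz":-0.08,"roll":0},
    {"fingers":-0.7,"dx":0,"dy":0,"dz":-0.11,"roll":0},
    {"fingers":-0.7,"dx":-0.05,"dy":0,"dz":-0.12,"roll":0},
    {"fingers":-0.7,"dx":-0.05,"dy":0,"dz":-0.12,"roll":0},
  ],
)

```text
time: 40.9
tool_pos: [0.5375, -0.0615, 0.2186]
tcp_rot: [-3.136, 0.187, -0.0]
wrist_force: [-0.6, 0.3, -0.3]
width: 0.846
grip_force: 0.0
```

```bash
python3 out.py .114; python3 look.py; python3 - <<'E'
from h import *
go(.627,.361,.2,60.2)
E
```

```text
px [317.37945359 138.73841653]
outline 531 ((588.669921875, -67.78028869628906), (71.70497131347656, 114.75042724609375), 83.14002990722656)
pile ((588.6444702148438, -68.46681213378906), (56.13842010498047, 95.23346710205078), 83.13973236083984)
at [ 0.5388 -0.0617  0.2184] phi -96.8 tilt 0.07 q6 1.53 | dx 0.0495 dy 0.0006 dz 0.0185 roll -0.0
tray (512, array([626.6, 360.9]), array([58.4, 96. ]), 60.9, 'z 0.0145')
cover (582, array([ 438.4, -391.3]), array([ 65.7, 113.8]), 74.7, 'z 0.0126') handle (130, array([ 433.9, -385.9]), array([17. , 60.7]), 73.0, 'z 0.0354')
at [ 0.5396 -0.0619  0.2182] phi -96.8 tilt 0.07 q6 1.53 | dx 0.0366 dy -0.4303 dz 0.0182 roll 23.0
```

Call:
step_arm(
  commands=[
    {"fingers":-0.7,"dx":0.0366,"dy":-0.43,"dz":0.018,"roll":-157},
    {"fingers":-0.7,"dx":0.0366,"dy":-0.43,"dz":0.018,"roll":-157},
    {"fingers":-0.7,"dx":0.0366,"dy":-0.43,"dz":0.018,"roll":-157},
    {"fingers":-0.7,"dx":0.0366,"dy":-0.43,"dz":0.018,"roll":-157},
    {"fingers":-0.7,"dx":0.0366,"dy":-0.43,"dz":0.018,"roll":-157},
    {"fingers":-0.7,"dx":0.0366,"dy":-0.43,"dz":0.018,"roll":-157},
    {"fingers":-0.7,"dx":0.0366,"dy":-0.43,"dz":0.018,"roll":-157},
    {"fingers":-0.7,"dx":0.0366,"dy":-0.43,"dz":0.018,"roll":-157},
  ],
)

```text
time: 42.0
tool_pos: [0.6273, 0.3657, 0.1975]
tcp_rot: [-2.41, -2.013, 0.001]
wrist_force: [-0.1, 0.3, -0.4]
width: 0.85
grip_force: 0.0
```

```bash
python3 - <<'E'
from h import *
go(.627,.361,.2,60.4)
E
```

```text
at [0.6273 0.3657 0.1975] phi -10.3 tilt 0.07 q6 0.67 | dx -0.0047 dy 0.0005 dz -0.0025 roll -70.7
```

Call:
step_arm(
  commands=[
    {"fingers":-0.7,"dx":-0.002,"dy":0,"dz":0,"roll":-70},
    {"fingers":-0.7,"dx":-0.002,"dy":0,"dz":0,"roll":-70},
    {"fingers":-0.7,"dx":-0.002,"dy":0,"dz":0,"roll":-70},
    {"fingers":-0.7,"dx":-0.002,"dy":0,"dz":0,"roll":-70},
    {"fingers":-0.7,"dx":-0.002,"dy":0,"dz":0,"roll":-70},
    {"fingers":-0.7,"dx":-0.002,"dy":0,"dz":0,"roll":-70},
    {"fingers":-0.7,"dx":-0.002,"dy":0,"dz":0,"roll":-70},
    {"fingers":-0.7,"dx":-0.002,"dy":0,"dz":0,"roll":-70},
  ],
)

```text
time: 43.0
tool_pos: [0.6271, 0.3591, 0.1987]
tcp_rot: [-0.838, -3.027, 0.001]
wrist_force: [-0.0, 0.5, 0.0]
width: 0.851
grip_force: 0.0
```

```bash
python3 wt.py .627 .361 .0165 .003
```

```text
obj 3678 [629.  360.9] [56.1 96.5] short axis 60.3 z 0.0144
at [0.627  0.359  0.1988] phi 59.0 tilt 0.04 q6 -0.54 | dx -0.0008 dy 0.0028 dz 0.1958 roll -1.3
```

Call:
step_arm(
  commands=[
    {"fingers":-0.7,"dx":0,"dy":0.0012,"dz":0.05,"roll":-1.3},
    {"fingers":-0.7,"dx":0,"dy":0.0012,"dz":0.1,"roll":-1.3},
    {"fingers":-0.7,"dx":0,"dy":0.0012,"dz":0.15,"roll":-1.3},
    {"fingers":-0.7,"dx":0,"dy":0.0012,"dz":0.18,"roll":-1.3},
    {"fingers":-0.7,"dx":0,"dy":0.0012,"dz":0.193,"roll":-1.3},
    {"fingers":-0.7,"dx":0,"dy":0.0012,"dz":0.193,"roll":-1.3},
    {"fingers":-0.7,"dx":0,"dy":0.0012,"dz":0.193,"roll":-1.3},
  ],
)

```text
time: 43.92
tool_pos: [0.6288, 0.3607, 0.009]
tcp_rot: [0.802, 3.035, 0.004]
wrist_force: [-0.1, 1.0, 0.7]
width: 0.852
grip_force: 0.0
```

```bash
python3 - <<'E'
from h import *
go(.6285,.3609,.002,60.3)
E
```

```text
at [0.6288 0.3607 0.009 ] phi 60.4 tilt 0.20 q6 -0.57 | dx 0.0004 dy 0.0000 dz 0.0070 roll 0.1
```

Call:
step_arm(
  commands=[
    {"fingers":-0.7,"dx":0.0004,"dy":0,"dz":0.0055,"roll":0},
    {"fingers":-0.7,"dx":0.0004,"dy":0,"dz":0.0055,"roll":0},
    {"fingers":0.5,"dx":0.0004,"dy":0,"dz":0.0055,"roll":0},
    {"fingers":0.5,"dx":0.0004,"dy":0,"dz":0.0055,"roll":0},
    {"fingers":0.5,"dx":0.0004,"dy":0,"dz":0.0055,"roll":0},
    {"fingers":0.5,"dx":0.0004,"dy":0,"dz":0.0055,"roll":0},
  ],
)

```text
time: 44.68
tool_pos: [0.6276, 0.3604, 0.0024]
tcp_rot: [0.802, 3.036, 0.002]
wrist_force: [-0.8, -0.0, 5.1]
width: 0.635
grip_force: 66.1
```

Call:
step_arm(
  commands=[
    {"fingers":0.5,"dx":0,"dy":0,"dz":-0.04,"roll":0},
    {"fingers":0.5,"dx":0,"dy":0,"dz":-0.1,"roll":0},
    {"fingers":0.5,"dx":0,"dy":0,"dz":-0.16,"roll":0},
    {"fingers":0.5,"dx":0,"dy":0,"dz":-0.2,"roll":0},
    {"fingers":0.5,"dx":0,"dy":0,"dz":-0.2,"roll":0},
  ],
)

```text
time: 45.3
tool_pos: [0.6291, 0.3611, 0.2062]
tcp_rot: [0.8, 3.032, 0.009]
wrist_force: [-0.3, 0.4, -1.5]
width: 0.637
grip_force: 65.4
```

```bash
python3 - <<'E'
from h import *
go(.588,-.0678,.2,83.2); print(read_state()['width'])
E
```

```text
at [0.6291 0.3611 0.2062] phi 60.4 tilt 0.46 q6 -0.57 | dx -0.1760 dy -0.3934 dz 0.0043 roll -22.8
0.6370399522948714
```

Call:
step_arm(
  commands=[
    {"fingers":0.5,"dx":-0.02,"dy":-0.045,"dz":0.004,"roll":-3},
    {"fingers":0.5,"dx":-0.04,"dy":-0.09,"dz":0.004,"roll":-6},
    {"fingers":0.5,"dx":-0.06,"dy":-0.135,"dz":0.004,"roll":-9},
    {"fingers":0.5,"dx":-0.08,"dy":-0.18,"dz":0.004,"roll":-12},
    {"fingers":0.5,"dx":-0.1,"dy":-0.225,"dz":0.004,"roll":-15},
    {"fingers":0.5,"dx":-0.122,"dy":-0.275,"dz":0.004,"roll":-18},
    {"fingers":0.5,"dx":-0.145,"dy":-0.325,"dz":0.004,"roll":-21},
    {"fingers":0.5,"dx":-0.167,"dy":-0.375,"dz":0.004,"roll":-22.8},
  ],
)

```text
time: 46.3
tool_pos: [0.5847, -0.05, 0.1939]
tcp_rot: [-0.183, -3.131, -0.0]
wrist_force: [1.1, 0.1, -1.3]
width: 0.635
grip_force: 65.4
```

Call:
step_arm(
  commands=[
    {"fingers":0.5,"dx":0,"dy":-0.01,"dz":0,"roll":0},
    {"fingers":0.5,"dx":0,"dy":-0.01,"dz":0,"roll":0},
    {"fingers":0.5,"dx":0,"dy":-0.01,"dz":0,"roll":0},
  ],
)

```text
time: 46.68
tool_pos: [0.5854, -0.0571, 0.1962]
tcp_rot: [-0.184, -3.134, -0.001]
wrist_force: [0.2, 0.7, -1.9]
width: 0.636
grip_force: 65.4
```

```bash
sed -i 's/-96.8)$/83.2)/' hand.py; python3 hand.py .127
```

```text
tray in tool x: -0.0450..0.0474 centre 0.0012 z -0.0118 0.6359637583877548
TCP target [ 0.59005308 -0.06793589]
at [ 0.5857 -0.057   0.1966] phi 83.3 tilt 0.08 q6 -1.59 | dx -0.0057 dy -0.0104 dz 0.0695 roll 0.1
```

Call:
step_arm(
  commands=[
    {"fingers":0.5,"dx":-0.0026,"dy":-0.0104,"dz":0.0,"roll":0.1},
    {"fingers":0.5,"dx":-0.0026,"dy":-0.0104,"dz":0.03,"roll":0.1},
    {"fingers":0.5,"dx":-0.0026,"dy":-0.0104,"dz":0.06,"roll":0.1},
    {"fingers":0.5,"dx":-0.0026,"dy":-0.0104,"dz":0.0695,"roll":0.1},
    {"fingers":0.5,"dx":-0.0026,"dy":-0.0104,"dz":0.0695,"roll":0.1},
    {"fingers":0.5,"dx":-0.0026,"dy":-0.0104,"dz":0.0695,"roll":0.1},
    {"fingers":0.5,"dx":-0.0026,"dy":-0.0104,"dz":0.0695,"roll":0.1},
  ],
)

```text
time: 47.6
tool_pos: [0.5884, -0.0693, 0.1295]
tcp_rot: [0.188, 3.133, -0.0]
wrist_force: [-0.1, 1.2, -1.7]
width: 0.639
grip_force: 65.4
```

```bash
python3 - <<'E'
from h import *
go(.588,-.0678,.119,83.2)
E
```

```text
at [ 0.5884 -0.0693  0.1295] phi 83.1 tilt 0.16 q6 -1.61 | dx 0.0006 dy 0.0014 dz 0.0105 roll -0.1
```

Call:
step_arm(
  commands=[
    {"fingers":0.5,"dx":-0.0003,"dy":0.0012,"dz":0.005,"roll":-0.1},
    {"fingers":0.5,"dx":-0.0003,"dy":0.0012,"dz":0.01,"roll":-0.1},
    {"fingers":0.5,"dx":-0.0003,"dy":0.0012,"dz":0.01,"roll":-0.1},
    {"fingers":0.5,"dx":-0.0003,"dy":0.0012,"dz":0.01,"roll":-0.1},
  ],
)

```text
time: 48.1
tool_pos: [0.5875, -0.068, 0.1177]
tcp_rot: [-0.186, -3.136, -0.0]
wrist_force: [0.1, -0.0, -1.4]
width: 0.634
grip_force: 65.4
```

```bash
python3 - <<'E'
from h import *
go(.588,-.0678,.116,83.2)
E
```

```text
at [ 0.5875 -0.068   0.1177] phi 83.2 tilt 0.02 q6 -1.61 | dx -0.0004 dy 0.0002 dz 0.0017 roll 0.0
```

Call:
step_arm(
  commands=[
    {"fingers":0.5,"dx":-0.0005,"dy":0.0002,"dz":0.0,"roll":0},
    {"fingers":0.5,"dx":-0.0005,"dy":0.0002,"dz":0.0013,"roll":0},
    {"fingers":0.5,"dx":-0.0005,"dy":0.0002,"dz":0.0013,"roll":0},
  ],
)

```text
time: 48.48
tool_pos: [0.5881, -0.0678, 0.1165]
tcp_rot: [-0.185, -3.136, -0.0]
wrist_force: [0.5, -0.2, -1.4]
width: 0.636
grip_force: 65.4
```

Call:
step_arm(
  commands=[
    {"fingers":-0.7,"dx":0,"dy":0,"dz":0,"roll":0},
    {"fingers":-0.7,"dx":0,"dy":0,"dz":0,"roll":0},
    {"fingers":-0.7,"dx":0,"dy":0,"dz":0,"roll":0},
    {"fingers":-0.7,"dx":0,"dy":0,"dz":-0.03,"roll":0},
    {"fingers":-0.7,"dx":0,"dy":0,"dz":-0.08,"roll":0},
    {"fingers":-0.7,"dx":0,"dy":0,"dz":-0.1,"roll":0},
    {"fingers":-0.7,"dx":-0.03,"dy":0,"dz":-0.1,"roll":0},
    {"fingers":-0.7,"dx":-0.03,"dy":0,"dz":-0.1,"roll":0},
  ],
)

```text
time: 49.48
tool_pos: [0.6191, -0.0716, 0.2165]
tcp_rot: [0.186, 3.135, -0.0]
wrist_force: [-0.3, -0.5, -0.4]
width: 0.852
grip_force: 0.0
```

```bash
python3 out.py .132; python3 look.py; python3 - <<'E'
from h import *
go(.4365,-.3855,.2,73.4)
E
```

```text
px [318.64354576 155.51519058]
outline 314 ((535.5986328125, -62.04463577270508), (71.12549591064453, 7.774819374084473), 83.1806411743164)
pile ((588.3956298828125, -69.27105712890625), (56.15508270263672, 95.34777069091797), 83.18070983886719)
at [ 0.6178 -0.0713  0.2157] phi 83.2 tilt 0.09 q6 -1.61 | dx 0.0299 dy -0.0004 dz 0.0158 roll 0.0
cover (586, array([ 434.2, -385.2]), array([ 69.1, 102.8]), 77.3, 'z 0.0125') handle (130, array([ 434.1, -385.7]), array([16.4, 62.1]), 73.2, 'z 0.0365')
at [ 0.6171 -0.0712  0.2154] phi 83.2 tilt 0.14 q6 -1.61 | dx 0.1422 dy -0.3334 dz 0.0157 roll 9.8
```

View pics/wo.png

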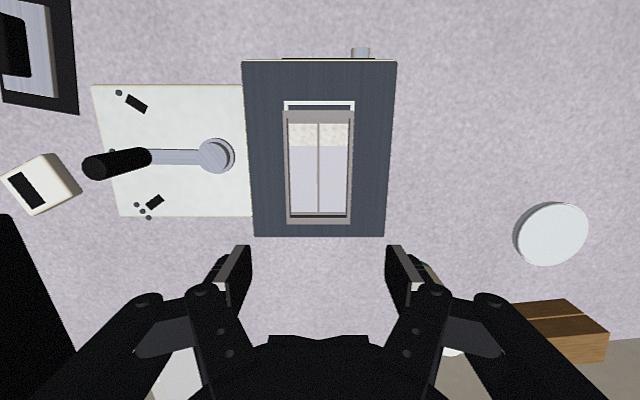

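Call:
step_arm(
  commands=[
    {"fingers":-0.2,"dx":0.1422,"dy":-0.3334,"dz":0.0,"roll":9.8},
    {"fingers":-0.2,"dx":0.1422,"dy":-0.3334,"dz":0.0,"roll":9.8},
    {"fingers":-0.2,"dx":0.1422,"dy":-0.3334,"dz":0.0,"roll":9.8},
    {"fingers":-0.2,"dx":0.1422,"dy":-0.3334,"dz":0.0,"roll":9.8},
    {"fingers":-0.2,"dx":0.1422,"dy":-0.3334,"dz":0.0,"roll":9.8},
    {"fingers":-0.2,"dx":0.1422,"dy":-0.3334,"dz":0.015,"roll":9.8},
    {"fingers":-0.2,"dx":0.1422,"dy":-0.3334,"dz":0.015,"roll":9.8},
    {"fingers":-0.2,"dx":0.1422,"dy":-0.3334,"dz":0.015,"roll":9.8},
  ],
)

```text
time: 50.58
tool_pos: [0.4368, -0.3848, 0.2009]
tcp_rot: [-0.454, -3.108, -0.002]
wrist_force: [-0.3, 1.1, -0.3]
width: 0.604
grip_force: 0.0
```

Call:
step_arm(
  commands=[
    {"fingers":-0.2,"dx":0,"dy":0,"dz":0,"roll":0},
    {"fingers":-0.2,"dx":0,"dy":0,"dz":0,"roll":0},
  ],
)

```text
time: 50.82
tool_pos: [0.4383, -0.3846, 0.2019]
tcp_rot: [0.45, 3.109, -0.0]
wrist_force: [-0.4, 0.7, 0.5]
width: 0.606
grip_force: 0.0
```

```bash
python3 wt.py .434 -.3857 .037 .021; python3 - <<'E'
from h import *
im,d,K,T=load('wrist'); P=cloud(d,K,T); z=P[...,2]
m=(np.hypot(P[...,0]-.434,P[...,1]+.3857)<.075)&(z>.006)&(z<.018); m[260:]=False
print(rect(P,m))
E
```

```text
obj 712 [ 434.4 -386.4] [15.3 59.2] short axis 73.7 z 0.0374
at [ 0.4382 -0.3848  0.2019] phi 73.5 tilt 0.03 q6 -2.05 | dx 0.0033 dy -0.0026 dz 0.1809 roll -0.2
(2701, array([ 434.6, -386.6]), array([56.1, 94.7]), 73.5, 'z 0.0117')
```

Call:
step_arm(
  commands=[
    {"fingers":-0.2,"dx":0.005,"dy":-0.0018,"dz":0.05,"roll":0},
    {"fingers":-0.2,"dx":0.005,"dy":-0.0018,"dz":0.1,"roll":0},
    {"fingers":-0.2,"dx":0.005,"dy":-0.0018,"dz":0.15,"roll":0},
    {"fingers":-0.2,"dx":0.005,"dy":-0.0018,"dz":0.175,"roll":0},
    {"fingers":-0.2,"dx":0.005,"dy":-0.0018,"dz":0.18,"roll":0},
    {"fingers":-0.2,"dx":0.005,"dy":-0.0018,"dz":0.18,"roll":0},
    {"fingers":-0.2,"dx":0.005,"dy":-0.0018,"dz":0.18,"roll":0},
  ],
)

```text
time: 51.75
tool_pos: [0.4335, -0.387, 0.0235]
tcp_rot: [0.452, 3.106, -0.003]
wrist_force: [-0.2, -1.0, -0.9]
width: 0.599
grip_force: 0.0
```

```bash
python3 - <<'E'
from h import *
go(.4344,-.386,.02,73.5)
E
```

```text
at [ 0.4335 -0.387   0.0235] phi 73.4 tilt 0.20 q6 -2.05 | dx -0.0006 dy 0.0013 dz 0.0035 roll -0.1
```

Call:
step_arm(
  commands=[
    {"fingers":-0.2,"dx":-0.0006,"dy":0.001,"dz":0.0025,"roll":0},
    {"fingers":-0.2,"dx":-0.0006,"dy":0.001,"dz":0.0025,"roll":0},
    {"fingers":1,"dx":-0.0006,"dy":0.001,"dz":0.0025,"roll":0},
    {"fingers":1,"dx":-0.0006,"dy":0.001,"dz":0.0025,"roll":0},
    {"fingers":1,"dx":-0.0006,"dy":0.001,"dz":0.0025,"roll":0},
    {"fingers":1,"dx":-0.0006,"dy":0.001,"dz":0.0025,"roll":0},
    {"fingers":1,"dx":-0.0006,"dy":0.001,"dz":0.0025,"roll":0},
  ],
)

```text
time: 52.62
tool_pos: [0.4332, -0.3854, 0.0194]
tcp_rot: [0.453, 3.108, -0.001]
wrist_force: [-0.5, -0.3, 3.7]
width: 0.17
grip_force: 61.5
```

Call:
step_arm(
  commands=[
    {"fingers":1,"dx":0,"dy":0,"dz":-0.03,"roll":0},
    {"fingers":1,"dx":0,"dy":0,"dz":-0.08,"roll":0},
    {"fingers":1,"dx":0,"dy":0,"dz":-0.14,"roll":0},
    {"fingers":1,"dx":0,"dy":0,"dz":-0.2,"roll":0},
    {"fingers":1,"dx":0,"dy":0,"dz":-0.2,"roll":0},
  ],
)

```text
time: 53.25
tool_pos: [0.4358, -0.3878, 0.2255]
tcp_rot: [0.451, 3.099, -0.011]
wrist_force: [0.6, -0.1, -1.6]
width: 0.172
grip_force: 61.0
```

```bash
python3 - <<'E'
from h import *
go(.588,-.0678,.215,83.2); print(read_state()['width'])
E
```

```text
at [ 0.4358 -0.3878  0.2255] phi 73.4 tilt 0.67 q6 -2.05 | dx -0.0545 dy 0.3502 dz 0.0092 roll -9.8
0.1716747505511794
```

Call:
step_arm(
  commands=[
    {"fingers":1,"dx":-0.007,"dy":0.045,"dz":0.003,"roll":-2},
    {"fingers":1,"dx":-0.014,"dy":0.09,"dz":0.003,"roll":-3},
    {"fingers":1,"dx":-0.021,"dy":0.135,"dz":0.003,"roll":-4},
    {"fingers":1,"dx":-0.028,"dy":0.18,"dz":0.003,"roll":-5},
    {"fingers":1,"dx":-0.035,"dy":0.225,"dz":0.003,"roll":-6},
    {"fingers":1,"dx":-0.042,"dy":0.27,"dz":0.003,"roll":-8},
    {"fingers":1,"dx":-0.049,"dy":0.315,"dz":0.003,"roll":-9.8},
    {"fingers":1,"dx":-0.0545,"dy":0.35,"dz":0.003,"roll":-9.8},
  ],
)

```text
time: 54.25
tool_pos: [0.5841, -0.0632, 0.2133]
tcp_rot: [-0.184, -3.132, -0.001]
wrist_force: [0.6, 0.4, -1.5]
width: 0.17
grip_force: 60.9
```

Call:
step_arm(
  commands=[
    {"fingers":1,"dx":0,"dy":0,"dz":0,"roll":0},
    {"fingers":1,"dx":0,"dy":0,"dz":0,"roll":0},
    {"fingers":1,"dx":0,"dy":0,"dz":0,"roll":0},
  ],
)

```text
time: 54.62
tool_pos: [0.5842, -0.0662, 0.2152]
tcp_rot: [-0.187, -3.134, 0.0]
wrist_force: [0.4, -0.1, -2.4]
width: 0.169
grip_force: 60.9
```

```bash
python3 - <<'E'
from h import *
s=read_state(); im,d,K,T=shot('wrist','w9.png'); P=cloud(d,K,T)
M=R.from_rotvec(s['tcp_rot']).as_matrix(); L=(P-s['tool_pos'])@M
m=(np.abs(L[...,0])<.08)&(np.abs(L[...,1])<.05)&(L[...,2]<.014)&(L[...,2]>-.002)&(np.abs(L[...,0]-.03)<.05)
q=L[m&(L[...,0]>.01)]; print(len(q),'plate far edge x',np.percentile(q[:,0],99.5),'y ext at far',np.percentile(q[:,1],[.5,99.5]),'z',np.median(q[:,2]))
e=q[q[:,0]>.02]
for s_,n in ((1,'y+'),(-1,'y-')):
    xs=np.arange(.012,.046,.003); ys=[ (e2:=q[(q[:,0]>x)&(q[:,0]<x+.003)])[:,1].max() if s_>0 else q[(q[:,0]>x)&(q[:,0]<x+.003)][:,1].min() for x in xs]
    f=np.polyfit(xs,ys,1); print(n,np.degrees(f[0]),f[1]+f[0]*.03)
h=L[(np.abs(L[...,0])<.06)&(np.abs(L[...,1])<.012)&(L[...,2]<-.014)&(L[...,2]>-.022)]; print('handle far',np.percentile(h[:,0],99.5))
go(.588,-.0678,.155,83.2)
E
```

```text
5272 plate far edge x 0.04611406249815738 y ext at far [-0.02883511  0.02628866] z 0.0077841828173915995
y+ -0.14807984465041674 0.02647705101286577
y- -0.38467376390992436 -0.0290445810793523
handle far 0.02800379197549332
at [ 0.5844 -0.0663  0.2155] phi 83.1 tilt 0.06 q6 -1.61 | dx -0.0038 dy -0.0011 dz 0.0605 roll -0.1
```

View pics/w9.png

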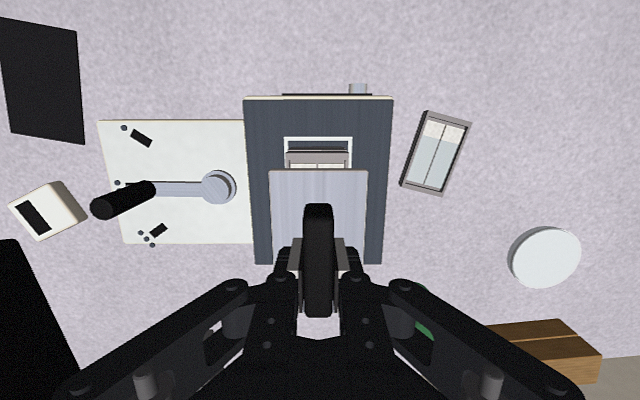

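```bash
python3 - <<'E'
from h import *
im,d,K,T=load('wrist'); P=cloud(d,K,T); z=P[...,2]
m=(np.hypot(P[...,0]-.59,P[...,1]-.10)<.12)&(z>.009)&(z<.03)&(P[...,1]>.03); m[260:]=False
print('fallen',rect(P,m))
print('pile z at rows', [ (v,np.round(P[v,318],3)) for v in (140,150,158,164)])
go(.437,-.386,.215,73.5)
E
```

```text
fallen (3777, array([574.5,  78.5]), array([57.3, 96.2]), 68.7, 'z 0.0144')
pile z at rows [(140, array([ 0.535, -0.061,  0.06 ])), (150, array([ 0.541, -0.062,  0.098])), (158, array([ 0.546, -0.063,  0.114])), (164, array([ 0.552, -0.063,  0.11 ]))]
at [ 0.5844 -0.0663  0.2155] phi 83.1 tilt 0.06 q6 -1.61 | dx 0.1082 dy -0.3350 dz 0.0007 roll 9.6
```

Call:
step_arm(
  commands=[
    {"fingers":1,"dx":0.013,"dy":-0.045,"dz":0,"roll":2},
    {"fingers":1,"dx":0.027,"dy":-0.09,"dz":0,"roll":4},
    {"fingers":1,"dx":0.042,"dy":-0.135,"dz":0,"roll":6},
    {"fingers":1,"dx":0.057,"dy":-0.18,"dz":0,"roll":8},
    {"fingers":1,"dx":0.072,"dy":-0.225,"dz":0,"roll":9.6},
    {"fingers":1,"dx":0.087,"dy":-0.27,"dz":0,"roll":9.6},
    {"fingers":1,"dx":0.1,"dy":-0.315,"dz":0,"roll":9.6},
    {"fingers":1,"dx":0.108,"dy":-0.335,"dz":0,"roll":9.6},
  ],
)

```text
time: 55.68
tool_pos: [0.4365, -0.3879, 0.2162]
tcp_rot: [0.453, 3.109, -0.001]
wrist_force: [0.2, -0.3, -1.0]
width: 0.172
grip_force: 60.9
```

Call:
step_arm(
  commands=[
    {"fingers":1,"dx":0,"dy":0,"dz":0,"roll":0},
    {"fingers":1,"dx":0,"dy":0,"dz":0,"roll":0},
  ],
)

```text
time: 55.92
tool_pos: [0.4384, -0.3844, 0.216]
tcp_rot: [0.448, 3.11, 0.002]
wrist_force: [-0.2, 0.1, -1.9]
width: 0.17
grip_force: 60.9
```

```bash
python3 - <<'E'
from h import *
go(.4335,-.3855,.02,73.5)
E
```

```text
at [ 0.4384 -0.3844  0.216 ] phi 73.6 tilt 0.06 q6 -2.05 | dx 0.0044 dy -0.0026 dz 0.1959 roll 0.1
```

Call:
step_arm(
  commands=[
    {"fingers":1,"dx":0.004,"dy":-0.0015,"dz":0.06,"roll":0},
    {"fingers":1,"dx":0.004,"dy":-0.0015,"dz":0.12,"roll":0},
    {"fingers":1,"dx":0.004,"dy":-0.0015,"dz":0.17,"roll":0},
    {"fingers":1,"dx":0.004,"dy":-0.0015,"dz":0.187,"roll":0},
    {"fingers":1,"dx":0.004,"dy":-0.0015,"dz":0.192,"roll":0},
    {"fingers":1,"dx":0.004,"dy":-0.0015,"dz":0.195,"roll":0},
    {"fingers":1,"dx":0.004,"dy":-0.0015,"dz":0.196,"roll":0},
    {"fingers":1,"dx":0.004,"dy":-0.0015,"dz":0.196,"roll":0},
  ],
)

```text
time: 56.92
tool_pos: [0.4349, -0.3864, 0.0215]
tcp_rot: [0.447, 3.108, -0.002]
wrist_force: [0.5, -0.3, -1.1]
width: 0.17
grip_force: 60.9
```

Call:
step_arm(
  commands=[
    {"fingers":0.2,"dx":0,"dy":0,"dz":0,"roll":0},
    {"fingers":0.2,"dx":0,"dy":0,"dz":0,"roll":0},
    {"fingers":0.2,"dx":0,"dy":0,"dz":0,"roll":0},
    {"fingers":0.2,"dx":0,"dy":0,"dz":-0.04,"roll":0},
    {"fingers":0.2,"dx":0,"dy":0,"dz":-0.1,"roll":0},
    {"fingers":-0.5,"dx":0,"dy":0,"dz":-0.16,"roll":0},
    {"fingers":-0.7,"dx":0,"dy":0,"dz":-0.2,"roll":0},
    {"fingers":-0.7,"dx":0,"dy":0,"dz":-0.2,"roll":0},
  ],
)

```text
time: 57.92
tool_pos: [0.4362, -0.3876, 0.2254]
tcp_rot: [0.446, 3.102, -0.009]
wrist_force: [0.4, -0.1, 0.3]
width: 0.848
grip_force: 0.0
```

```bash
python3 look.py; python3 - <<'E'
from h import *
im,d,K,T=load('top'); P=cloud(d,K,T); z=P[...,2]
m=(np.hypot(P[...,0]-.587,P[...,1]+.068)<.08)&(z>.068)&(z<.15); print('pile',rect(P,m))
m=(P[...,1]>.02)&(P[...,1]<.15)&(np.abs(P[...,0]-.58)<.09)&(z>.010)&(z<.03); print('fallen',rect(P,m))
go(.5745,.0785,.215,68.7)
E
```

```text
cover (445, array([ 433.8, -381.6]), array([66.5, 97.6]), 60.5, 'z 0.0131') handle (129, array([ 434.9, -386.8]), array([17.9, 59.8]), 74.0, 'z 0.0366')
pile (728, array([586.9, -68.9]), array([56.2, 98.5]), 83.3, 'z 0.1096')
fallen (515, array([572. ,  78.6]), array([56.3, 97. ]), 68.9, 'z 0.0149')
at [ 0.435  -0.3864  0.2224] phi 73.6 tilt 0.26 q6 -2.05 | dx -0.0028 dy 0.4854 dz 0.0064 roll 4.9
```

Call:
step_arm(
  commands=[
    {"fingers":-0.7,"dx":-0.0028,"dy":0.4854,"dz":0.006,"roll":4.9},
    {"fingers":-0.7,"dx":-0.0028,"dy":0.4854,"dz":0.006,"roll":4.9},
    {"fingers":-0.7,"dx":-0.0028,"dy":0.4854,"dz":0.006,"roll":4.9},
    {"fingers":-0.7,"dx":-0.0028,"dy":0.4854,"dz":0.006,"roll":4.9},
    {"fingers":-0.7,"dx":-0.0028,"dy":0.4854,"dz":0.006,"roll":4.9},
    {"fingers":-0.7,"dx":-0.0028,"dy":0.4854,"dz":0.006,"roll":4.9},
    {"fingers":-0.7,"dx":-0.0028,"dy":0.4854,"dz":0.006,"roll":4.9},
    {"fingers":-0.7,"dx":-0.0028,"dy":0.4854,"dz":0.006,"roll":4.9},
  ],
)

```text
time: 58.98
tool_pos: [0.5724, 0.0818, 0.2113]
tcp_rot: [-0.577, -3.084, 0.002]
wrist_force: [1.1, 0.3, -0.2]
width: 0.852
grip_force: 0.0
```

Call:
step_arm(
  commands=[
    {"fingers":-0.7,"dx":0,"dy":0,"dz":0,"roll":0},
    {"fingers":-0.7,"dx":0,"dy":0,"dz":0,"roll":0},
  ],
)

```text
time: 59.22
tool_pos: [0.5722, 0.0791, 0.2119]
tcp_rot: [-0.578, -3.084, 0.003]
wrist_force: [-0.1, 0.8, 0.6]
width: 0.85
grip_force: 0.0
```

```bash
python3 wt.py .5745 .0785 .0165 .003
```

```text
obj 3377 [574.4  78.6] [56.1 96.2] short axis 68.9 z 0.0144
at [0.5724 0.0785 0.2124] phi 68.7 tilt 0.18 q6 -1.11 | dx -0.0023 dy 0.0012 dz 0.2094 roll -0.2
```

Call:
step_arm(
  commands=[
    {"fingers":-0.7,"dx":-0.0008,"dy":0.0002,"dz":0.06,"roll":-0.2},
    {"fingers":-0.7,"dx":-0.0008,"dy":0.0002,"dz":0.12,"roll":-0.2},
    {"fingers":-0.7,"dx":-0.0008,"dy":0.0002,"dz":0.17,"roll":-0.2},
    {"fingers":-0.7,"dx":-0.0008,"dy":0.0002,"dz":0.2,"roll":-0.2},
    {"fingers":-0.7,"dx":-0.0008,"dy":0.0002,"dz":0.207,"roll":-0.2},
    {"fingers":-0.7,"dx":-0.0008,"dy":0.0002,"dz":0.207,"roll":-0.2},
    {"fingers":-0.7,"dx":-0.0008,"dy":0.0002,"dz":0.207,"roll":-0.2},
  ],
)

```text
time: 60.15
tool_pos: [0.575, 0.0785, 0.0079]
tcp_rot: [0.576, 3.087, 0.001]
wrist_force: [1.4, -0.2, -1.1]
width: 0.854
grip_force: 0.0
```

```bash
python3 - <<'E'
from h import *
go(.574,.0786,.002,68.9)
E
```

```text
at [0.575  0.0785 0.0079] phi 68.9 tilt 0.08 q6 -1.11 | dx 0.0010 dy -0.0003 dz 0.0059 roll -0.0
```

Call:
step_arm(
  commands=[
    {"fingers":-0.7,"dx":0,"dy":0,"dz":0.005,"roll":0},
    {"fingers":-0.7,"dx":0,"dy":0,"dz":0.005,"roll":0},
    {"fingers":0.5,"dx":0,"dy":0,"dz":0.005,"roll":0},
    {"fingers":0.5,"dx":0,"dy":0,"dz":0.005,"roll":0},
    {"fingers":0.5,"dx":0,"dy":0,"dz":0.005,"roll":0},
    {"fingers":0.5,"dx":0,"dy":0,"dz":0.005,"roll":0},
  ],
)

```text
time: 60.9
tool_pos: [0.575, 0.0793, 0.0029]
tcp_rot: [0.574, 3.087, 0.0]
wrist_force: [-0.1, 1.1, 6.0]
width: 0.639
grip_force: 64.6
```

Call:
step_arm(
  commands=[
    {"fingers":0.5,"dx":0,"dy":0,"dz":-0.04,"roll":0},
    {"fingers":0.5,"dx":0,"dy":0,"dz":-0.1,"roll":0},
    {"fingers":0.5,"dx":0,"dy":0,"dz":-0.16,"roll":0},
    {"fingers":0.5,"dx":0,"dy":0,"dz":-0.2,"roll":0},
    {"fingers":0.5,"dx":0,"dy":0,"dz":-0.2,"roll":0},
  ],
)

```text
time: 61.52
tool_pos: [0.5768, 0.0792, 0.2061]
tcp_rot: [0.573, 3.081, 0.003]
wrist_force: [-0.2, 0.4, -1.8]
width: 0.635
grip_force: 64.2
```

```bash
python3 - <<'E'
from h import *
go(.588,-.0678,.2,83.2); print(read_state()['width'])
E
```

```text
at [0.5768 0.0792 0.2061] phi 68.9 tilt 0.43 q6 -1.11 | dx -0.0633 dy -0.1332 dz 0.0062 roll -14.3
0.6346860498249934
```

Call:
step_arm(
  commands=[
    {"fingers":0.5,"dx":-0.02,"dy":-0.04,"dz":0.004,"roll":-5},
    {"fingers":0.5,"dx":-0.04,"dy":-0.08,"dz":0.004,"roll":-9},
    {"fingers":0.5,"dx":-0.055,"dy":-0.115,"dz":0.004,"roll":-12},
    {"fingers":0.5,"dx":-0.063,"dy":-0.133,"dz":0.004,"roll":-14.3},
    {"fingers":0.5,"dx":-0.063,"dy":-0.133,"dz":0.004,"roll":-14.3},
    {"fingers":0.5,"dx":-0.063,"dy":-0.133,"dz":0.004,"roll":-14.3},
    {"fingers":0.5,"dx":-0.063,"dy":-0.133,"dz":0.004,"roll":-14.3},
  ],
)

```text
time: 62.4
tool_pos: [0.5849, -0.0664, 0.1973]
tcp_rot: [-0.184, -3.135, -0.001]
wrist_force: [-0.2, 0.5, -1.2]
width: 0.632
grip_force: 64.2
```

```bash
python3 hand.py .127
```

```text
tray in tool x: -0.0455..0.0484 centre 0.0015 z -0.0113 0.6319249310198933
TCP target [ 0.59035938 -0.06797219]
at [ 0.5851 -0.0665  0.1976] phi 83.3 tilt 0.04 q6 -1.61 | dx -0.0055 dy -0.0009 dz 0.0706 roll 0.1
```

Call:
step_arm(
  commands=[
    {"fingers":0.5,"dx":-0.0032,"dy":-0.0008,"dz":0.03,"roll":0.1},
    {"fingers":0.5,"dx":-0.0032,"dy":-0.0008,"dz":0.06,"roll":0.1},
    {"fingers":0.5,"dx":-0.0032,"dy":-0.0008,"dz":0.0706,"roll":0.1},
    {"fingers":0.5,"dx":-0.0032,"dy":-0.0008,"dz":0.0706,"roll":0.1},
    {"fingers":0.5,"dx":-0.0032,"dy":-0.0008,"dz":0.0706,"roll":0.1},
    {"fingers":0.5,"dx":-0.0032,"dy":-0.0008,"dz":0.0706,"roll":0.1},
  ],
)

```text
time: 63.2
tool_pos: [0.5895, -0.0687, 0.1291]
tcp_rot: [0.188, 3.133, -0.0]
wrist_force: [0.4, -1.0, -1.0]
width: 0.635
grip_force: 64.1
```

```bash
python3 - <<'E'
from h import *
go(.5892,-.0678,.12,83.2)
E
```

```text
at [ 0.5895 -0.0687  0.1291] phi 83.1 tilt 0.16 q6 -1.61 | dx 0.0005 dy 0.0009 dz 0.0091 roll -0.1
```

Call:
step_arm(
  commands=[
    {"fingers":0.5,"dx":-0.0005,"dy":0.0007,"dz":0.005,"roll":-0.1},
    {"fingers":0.5,"dx":-0.0005,"dy":0.0007,"dz":0.009,"roll":-0.1},
    {"fingers":0.5,"dx":-0.0005,"dy":0.0007,"dz":0.009,"roll":-0.1},
    {"fingers":0.5,"dx":-0.0005,"dy":0.0007,"dz":0.009,"roll":-0.1},
  ],
)

```text
time: 63.7
tool_pos: [0.5889, -0.068, 0.1183]
tcp_rot: [-0.186, -3.136, -0.0]
wrist_force: [-0.2, 0.6, -1.7]
width: 0.637
grip_force: 64.1
```

```bash
python3 - <<'E'
from h import *
go(.5892,-.0678,.1165,83.2)
E
```

```text
at [ 0.5889 -0.068   0.1183] phi 83.2 tilt 0.02 q6 -1.61 | dx -0.0003 dy 0.0002 dz 0.0018 roll 0.0
```

Call:
step_arm(
  commands=[
    {"fingers":0.5,"dx":-0.0003,"dy":0.0002,"dz":0.0,"roll":0},
    {"fingers":0.5,"dx":-0.0003,"dy":0.0002,"dz":0.0015,"roll":0},
    {"fingers":0.5,"dx":-0.0003,"dy":0.0002,"dz":0.0015,"roll":0},
  ],
)

```text
time: 64.08
tool_pos: [0.5894, -0.0678, 0.1169]
tcp_rot: [0.186, 3.136, 0.0]
wrist_force: [-1.0, 0.8, -1.8]
width: 0.636
grip_force: 64.2
```

Call:
step_arm(
  commands=[
    {"fingers":-0.7,"dx":0,"dy":0,"dz":0,"roll":0},
    {"fingers":-0.7,"dx":0,"dy":0,"dz":0,"roll":0},
    {"fingers":-0.7,"dx":0,"dy":0,"dz":0,"roll":0},
    {"fingers":-0.7,"dx":0,"dy":0,"dz":-0.03,"roll":0},
    {"fingers":-0.7,"dx":0,"dy":0,"dz":-0.08,"roll":0},
    {"fingers":-0.7,"dx":0,"dy":0,"dz":-0.1,"roll":0},
    {"fingers":-0.7,"dx":-0.03,"dy":0,"dz":-0.1,"roll":0},
    {"fingers":-0.7,"dx":-0.03,"dy":0,"dz":-0.1,"roll":0},
  ],
)

```text
time: 65.08
tool_pos: [0.6202, -0.0715, 0.2168]
tcp_rot: [0.185, 3.135, -0.0]
wrist_force: [-0.8, -0.1, -0.7]
width: 0.849
grip_force: 0.0
```

```bash
python3 out.py .132; python3 look.py; python3 - <<'E'
from h import *
go(.4365,-.3865,.2,73.5)
E
```

```text
px [318.50085349 154.4188191 ]
outline 319 ((535.7623291015625, -61.90851593017578), (71.14405822753906, 7.768943786621094), 83.18025970458984)
pile ((588.77099609375, -69.1331558227539), (56.155948638916016, 95.32313537597656), 83.15620422363281)
at [ 0.6189 -0.0713  0.2161] phi 83.2 tilt 0.09 q6 -1.61 | dx 0.0311 dy -0.0005 dz 0.0162 roll 0.0
cover (576, array([ 432.6, -392.4]), array([ 72.4, 103. ]), 69.9, 'z 0.0126') handle (134, array([ 435.3, -387.9]), array([17.9, 60.9]), 72.7, 'z 0.0361')
at [ 0.6183 -0.0712  0.2158] phi 83.2 tilt 0.14 q6 -1.61 | dx 0.1433 dy -0.3345 dz 0.0161 roll 9.7
```

Call:
step_arm(
  commands=[
    {"fingers":-0.2,"dx":0.1433,"dy":-0.3345,"dz":0.0,"roll":9.7},
    {"fingers":-0.2,"dx":0.1433,"dy":-0.3345,"dz":0.0,"roll":9.7},
    {"fingers":-0.2,"dx":0.1433,"dy":-0.3345,"dz":0.0,"roll":9.7},
    {"fingers":-0.2,"dx":0.1433,"dy":-0.3345,"dz":0.0,"roll":9.7},
    {"fingers":-0.2,"dx":0.1433,"dy":-0.3345,"dz":0.0,"roll":9.7},
    {"fingers":-0.2,"dx":0.1433,"dy":-0.3345,"dz":0.015,"roll":9.7},
    {"fingers":-0.2,"dx":0.1433,"dy":-0.3345,"dz":0.015,"roll":9.7},
    {"fingers":-0.2,"dx":0.1433,"dy":-0.3345,"dz":0.015,"roll":9.7},
  ],
)

```text
time: 66.18
tool_pos: [0.4368, -0.3858, 0.2013]
tcp_rot: [-0.451, -3.108, -0.002]
wrist_force: [0.1, 0.9, -0.4]
width: 0.602
grip_force: 0.0
```

Call:
step_arm(
  commands=[
    {"fingers":-0.2,"dx":0,"dy":0,"dz":0,"roll":0},
    {"fingers":-0.2,"dx":0,"dy":0,"dz":0,"roll":0},
  ],
)

```text
time: 66.42
tool_pos: [0.4383, -0.3856, 0.2023]
tcp_rot: [0.447, 3.109, -0.0]
wrist_force: [-0.2, 0.8, -0.9]
width: 0.598
grip_force: 0.0
```

```bash
python3 wt.py .435 -.387 .037 .021; python3 - <<'E'
from h import *
im,d,K,T=load('wrist'); P=cloud(d,K,T); z=P[...,2]
m=(np.hypot(P[...,0]-.434,P[...,1]+.3857)<.075)&(z>.006)&(z<.018); m[260:]=False
print(rect(P,m))
E
```

```text
obj 689 [ 435.8 -388.1] [15.9 59.6] short axis 73.8 z 0.0373
at [ 0.4382 -0.3857  0.2023] phi 73.6 tilt 0.03 q6 -2.05 | dx 0.0017 dy -0.0030 dz 0.1813 roll -0.2
(2721, array([ 435.9, -388.2]), array([56. , 94.9]), 73.5, 'z 0.0116')
```

Call:
step_arm(
  commands=[
    {"fingers":-0.2,"dx":0.0032,"dy":-0.0012,"dz":0.05,"roll":0},
    {"fingers":-0.2,"dx":0.0032,"dy":-0.0012,"dz":0.1,"roll":0},
    {"fingers":-0.2,"dx":0.0032,"dy":-0.0012,"dz":0.15,"roll":0},
    {"fingers":-0.2,"dx":0.0032,"dy":-0.0012,"dz":0.175,"roll":0},
    {"fingers":-0.2,"dx":0.0032,"dy":-0.0012,"dz":0.1815,"roll":0},
    {"fingers":-0.2,"dx":0.0032,"dy":-0.0012,"dz":0.1815,"roll":0},
    {"fingers":-0.2,"dx":0.0032,"dy":-0.0012,"dz":0.1815,"roll":0},
  ],
)

```text
time: 67.35
tool_pos: [0.4353, -0.3879, 0.0224]
tcp_rot: [0.449, 3.107, -0.003]
wrist_force: [-0.0, -0.2, -1.1]
width: 0.598
grip_force: 0.0
```

```bash
python3 - <<'E'
from h import *
go(.4355,-.3877,.02,73.5)
E
```

```text
at [ 0.4353 -0.3879  0.0224] phi 73.5 tilt 0.19 q6 -2.05 | dx -0.0001 dy 0.0003 dz 0.0024 roll 0.0
```

Call:
step_arm(
  commands=[
    {"fingers":-0.2,"dx":0,"dy":0,"dz":0.0015,"roll":0},
    {"fingers":1,"dx":0,"dy":0,"dz":0.0015,"roll":0},
    {"fingers":1,"dx":0,"dy":0,"dz":0.0015,"roll":0},
    {"fingers":1,"dx":0,"dy":0,"dz":0.0015,"roll":0},
    {"fingers":1,"dx":0,"dy":0,"dz":0.0015,"roll":0},
    {"fingers":1,"dx":0,"dy":0,"dz":0.0015,"roll":0},
    {"fingers":1,"dx":0,"dy":0,"dz":0.0015,"roll":0},
  ],
)

```text
time: 68.22
tool_pos: [0.4343, -0.3873, 0.0196]
tcp_rot: [0.45, 3.108, -0.001]
wrist_force: [-1.1, 0.5, 6.1]
width: 0.173
grip_force: 61.8
```

Call:
step_arm(
  commands=[
    {"fingers":1,"dx":0,"dy":0,"dz":-0.03,"roll":0},
    {"fingers":1,"dx":0,"dy":0,"dz":-0.08,"roll":0},
    {"fingers":1,"dx":0,"dy":0,"dz":-0.14,"roll":0},
    {"fingers":1,"dx":0,"dy":0,"dz":-0.2,"roll":0},
    {"fingers":1,"dx":0,"dy":0,"dz":-0.2,"roll":0},
  ],
)

```text
time: 68.85
tool_pos: [0.4367, -0.3894, 0.2252]
tcp_rot: [0.449, 3.1, -0.01]
wrist_force: [1.3, -1.9, -1.6]
width: 0.171
grip_force: 61.0
```

```bash
python3 - <<'E'
from h import *
go(.588,-.0678,.215,83.2); print(read_state()['width'])
E
```

```text
at [ 0.4367 -0.3894  0.2252] phi 73.5 tilt 0.64 q6 -2.05 | dx -0.0538 dy 0.3514 dz 0.0089 roll -9.7
0.17071858980010332
```

Call:
step_arm(
  commands=[
    {"fingers":1,"dx":-0.007,"dy":0.045,"dz":0.003,"roll":-2},
    {"fingers":1,"dx":-0.014,"dy":0.09,"dz":0.003,"roll":-3},
    {"fingers":1,"dx":-0.021,"dy":0.135,"dz":0.003,"roll":-4},
    {"fingers":1,"dx":-0.028,"dy":0.18,"dz":0.003,"roll":-5},
    {"fingers":1,"dx":-0.035,"dy":0.225,"dz":0.003,"roll":-6},
    {"fingers":1,"dx":-0.042,"dy":0.27,"dz":0.003,"roll":-8},
    {"fingers":1,"dx":-0.049,"dy":0.315,"dz":0.003,"roll":-9.7},
    {"fingers":1,"dx":-0.0538,"dy":0.351,"dz":0.003,"roll":-9.7},
  ],
)

```text
time: 69.85
tool_pos: [0.5841, -0.0635, 0.2129]
tcp_rot: [-0.184, -3.132, -0.001]
wrist_force: [-0.7, -0.3, -1.5]
width: 0.171
grip_force: 60.9
```

Call:
step_arm(
  commands=[
    {"fingers":1,"dx":0,"dy":0,"dz":0,"roll":0},
    {"fingers":1,"dx":0,"dy":0,"dz":0,"roll":0},
    {"fingers":1,"dx":0,"dy":0,"dz":0,"roll":0},
  ],
)

```text
time: 70.22
tool_pos: [0.5842, -0.0664, 0.2149]
tcp_rot: [-0.187, -3.134, 0.0]
wrist_force: [0.1, 0.2, -1.1]
width: 0.17
grip_force: 61.0
```

```bash
cat > cov.py <<'E'
from h import *
s=read_state(); im,d,K,T=shot('wrist','w10.png'); P=cloud(d,K,T)
M=R.from_rotvec(s['tcp_rot']).as_matrix(); L=(P-s['tool_pos'])@M
q=L[(np.abs(L[...,1])<.05)&(L[...,2]<.014)&(L[...,2]>-.002)&(L[...,0]>.01)&(L[...,0]<.06)]
print(len(q),'far',np.percentile(q[:,0],99.5),'z',np.median(q[:,2]))
for f in (np.max,np.min):
    xs=np.arange(.012,.043,.003); c=np.polyfit(xs,[f(q[(q[:,0]>x)&(q[:,0]<x+.003)][:,1]) for x in xs],1); print(np.degrees(c[0]),np.polyval(c,.03))
z=P[...,2]; m=(np.hypot(P[...,0]-.545,P[...,1]+.062)<.04)&(z>.118)&(z<.14)
v,u=np.nonzero(big(m)); p=np.array([onplane(a,b,.132,K,T)[:2] for a,b in zip(u,v)])-s['tool_pos'][:2]
t=p@M[:2,:2]; print('pile in tool xy: far',np.percentile(t[:,0],99.5),'y',np.percentile(t[:,1],[.5,99.5]),len(t))
go(.588,-.0678,.157,83.2)
E
python3 cov.py
```

```text
5212 far 0.045740181380202256 z 0.007897180326668508
0.6120260669894997 0.02648385579289571
-0.012330602864195383 -0.029041701344054927
pile in tool xy: far 0.04443658974497732 y [-0.0297889   0.02540578] 1011
at [ 0.5844 -0.0664  0.2153] phi 83.2 tilt 0.06 q6 -1.61 | dx -0.0038 dy -0.0009 dz 0.0583 roll -0.0
```

```bash
python3 - <<'E'
from h import *
im,d,K,T=load('wrist'); P=cloud(d,K,T); s=read_state()
M=R.from_rotvec(s['tcp_rot']).as_matrix()
t=(P-s['tool_pos'])@M
for zl in (.118,.122,.125,.127,.129):
    m=(np.hypot(P[...,0]-.545,P[...,1]+.062)<.04)&(P[...,2]>zl)&(P[...,2]<.14); q=t[m]; print(zl,len(q),np.percentile(q[:,0],99),np.percentile(q[:,1],[1,99]),P[m][:,2].max())
q=t[(np.abs(t[...,1])<.05)&(t[...,2]<.0095)&(t[...,2]>-.002)&(t[...,0]>.01)&(t[...,0]<.06)]; print(np.percentile(q[:,0],99.5))
E
```

```text
0.118 1011 0.0433445032931725 [-0.02956633  0.02520619] 0.13446577921820846
0.122 989 0.04334477682937798 [-0.02957604  0.02520778] 0.13446577921820846
0.125 819 0.043344302073325604 [-0.02961951  0.02526605] 0.13446577921820846
0.127 752 0.04334542269384442 [-0.02961401  0.02530879] 0.13446577921820846
0.129 610 0.04335672713390224 [-0.02962332  0.02533661] 0.13446577921820846
0.04573150955489765
```

Call:
step_arm(
  commands=[
    {"fingers":1,"dx":-0.0012,"dy":-0.0008,"dz":0.03,"roll":0},
    {"fingers":1,"dx":-0.0012,"dy":-0.0008,"dz":0.05,"roll":0},
    {"fingers":1,"dx":-0.0012,"dy":-0.0008,"dz":0.057,"roll":0},
    {"fingers":1,"dx":-0.0012,"dy":-0.0008,"dz":0.057,"roll":0},
    {"fingers":1,"dx":-0.0012,"dy":-0.0008,"dz":0.057,"roll":0},
    {"fingers":1,"dx":-0.0012,"dy":-0.0008,"dz":0.057,"roll":0},
  ],
)

```text
time: 71.03
tool_pos: [0.587, -0.0665, 0.1601]
tcp_rot: [0.185, 3.134, -0.0]
wrist_force: [0.3, 0.2, -1.8]
width: 0.175
grip_force: 61.0
```

```bash
python3 - <<'E'
from h import *
go(.5866,-.0675,.151,83.2)
E
```

```text
at [ 0.587  -0.0665  0.1601] phi 83.2 tilt 0.11 q6 -1.61 | dx 0.0003 dy -0.0010 dz 0.0091 roll 0.0
```

Call:
step_arm(
  commands=[
    {"fingers":1,"dx":-0.0004,"dy":-0.001,"dz":0.005,"roll":0},
    {"fingers":1,"dx":-0.0004,"dy":-0.001,"dz":0.0085,"roll":0},
    {"fingers":1,"dx":-0.0004,"dy":-0.001,"dz":0.0085,"roll":0},
    {"fingers":1,"dx":-0.0004,"dy":-0.001,"dz":0.0085,"roll":0},
  ],
)

```text
time: 71.53
tool_pos: [0.5864, -0.0675, 0.1503]
tcp_rot: [-0.186, -3.136, -0.0]
wrist_force: [-0.0, 0.1, -0.9]
width: 0.169
grip_force: 61.0
```

```bash
python3 - <<'E'
from h import *
go(.5866,-.0675,.1485,83.2)
E
```

```text
at [ 0.5864 -0.0675  0.1503] phi 83.2 tilt 0.01 q6 -1.61 | dx -0.0002 dy 0.0000 dz 0.0018 roll 0.0
```

Call:
step_arm(
  commands=[
    {"fingers":1,"dx":-0.0003,"dy":0,"dz":0.0008,"roll":0},
    {"fingers":1,"dx":-0.0003,"dy":0,"dz":0.0016,"roll":0},
    {"fingers":1,"dx":-0.0003,"dy":0,"dz":0.0016,"roll":0},
  ],
)

```text
time: 71.9
tool_pos: [0.5867, -0.0675, 0.1488]
tcp_rot: [-0.186, -3.136, -0.0]
wrist_force: [-1.1, -0.1, -0.8]
width: 0.172
grip_force: 61.0
```

Call:
step_arm(
  commands=[
    {"fingers":0.2,"dx":0,"dy":0,"dz":0,"roll":0},
    {"fingers":0.2,"dx":0,"dy":0,"dz":0,"roll":0},
    {"fingers":0.2,"dx":0,"dy":0,"dz":0,"roll":0},
    {"fingers":0.2,"dx":0,"dy":0,"dz":-0.03,"roll":0},
    {"fingers":0.2,"dx":0,"dy":0,"dz":-0.08,"roll":0},
    {"fingers":0.2,"dx":-0.02,"dy":0,"dz":-0.1,"roll":0},
    {"fingers":-0.5,"dx":-0.03,"dy":0,"dz":-0.1,"roll":0},
    {"fingers":-0.5,"dx":-0.03,"dy":0,"dz":-0.1,"roll":0},
  ],
)

```text
time: 72.9
tool_pos: [0.6161, -0.071, 0.2473]
tcp_rot: [-0.185, -3.134, -0.0]
wrist_force: [-0.8, 1.1, 0.0]
width: 0.751
grip_force: 0.0
```

```bash
python3 out.py .14;  python3 - <<'E'
from h import *
im,d,K,T=load('wrist'); P=cloud(d,K,T); z=P[...,2]
print('handle',rect(P,(np.hypot(P[...,0]-.587,P[...,1]+.068)<.06)&(z>.158)&(z<.175)))
go(.565,-.256,.25,-7.7)
E
```

```text
px [318.4159925 154.7207517]
outline 233 ((536.60791015625, -62.00069808959961), (71.85030364990234, 8.669028282165527), 83.1814193725586)
pile ((588.5496215820312, -69.18392181396484), (55.80350875854492, 94.4912109375), 83.18170166015625)
at [ 0.6154 -0.0709  0.2466] phi 83.2 tilt 0.22 q6 -1.61 | dx 0.0273 dy -0.0005 dz 0.0467 roll 0.0
handle (1348, array([588.4, -69.1]), array([16. , 59.1]), 82.5, 'z 0.1664')
at [ 0.6154 -0.0709  0.2466] phi 83.2 tilt 0.22 q6 -1.61 | dx 0.0282 dy -0.1897 dz -0.0033 roll -89.1
```

View pics/wo.png

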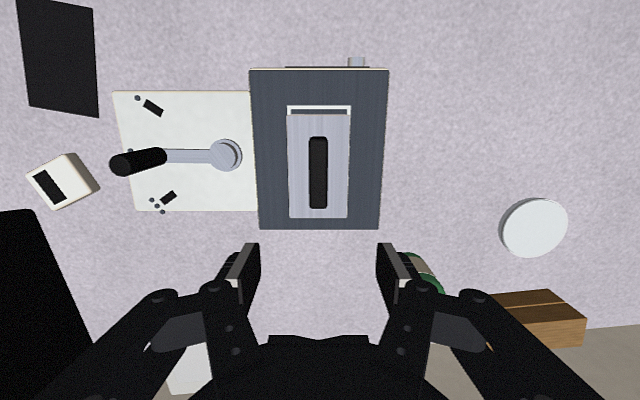

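Call:
step_arm(
  commands=[
    {"fingers":-1,"dx":0.0282,"dy":-0.1897,"dz":0,"roll":90},
    {"fingers":-1,"dx":0.0282,"dy":-0.1897,"dz":0,"roll":90},
    {"fingers":-1,"dx":0.0282,"dy":-0.1897,"dz":0,"roll":90},
    {"fingers":-1,"dx":0.0282,"dy":-0.1897,"dz":0,"roll":90},
    {"fingers":-1,"dx":0.0282,"dy":-0.1897,"dz":0,"roll":90},
    {"fingers":-1,"dx":0.0282,"dy":-0.1897,"dz":0,"roll":90},
    {"fingers":-1,"dx":0.0282,"dy":-0.1897,"dz":0,"roll":90},
    {"fingers":-1,"dx":0.0282,"dy":-0.1897,"dz":0,"roll":90},
  ],
)

```text
time: 73.95
tool_pos: [0.5645, -0.2554, 0.2464]
tcp_rot: [-2.277, -2.158, 0.002]
wrist_force: [0.2, -0.7, 0.2]
width: 0.999
grip_force: 0.0
```

Call:
step_arm(
  commands=[
    {"fingers":-1,"dx":0,"dy":0,"dz":0,"roll":4},
    {"fingers":-1,"dx":0,"dy":0,"dz":0,"roll":4},
    {"fingers":-1,"dx":0,"dy":0,"dz":0,"roll":4},
  ],
)

```text
time: 74.32
tool_pos: [0.5654, -0.2558, 0.2477]
tcp_rot: [-2.345, -2.088, 0.001]
wrist_force: [0.2, -0.3, -0.0]
width: 0.998
grip_force: 0.0
```

```bash
python3 - <<'E'
from h import *
im,d,K,T=shot('wrist'); P=cloud(d,K,T); z=P[...,2]
m=(z>.122)&(z<.135)&(P[...,1]<-.2)&(P[...,1]>-.3)&(np.abs(P[...,0]-.565)<.05); print('lever',rect(P,m))
go(.565,-.2557,.2,-6.8)
E
```

```text
lever (381, array([ 564.8, -256.1]), array([20.8, 20.8]), 49.3, 'z 0.1304')
at [ 0.5656 -0.2559  0.248 ] phi -6.7 tilt 0.09 q6 -0.35 | dx 0.0001 dy -0.0006 dz 0.0480 roll 0.1
```

Call:
step_arm(
  commands=[
    {"fingers":-1,"dx":0.0007,"dy":-0.0022,"dz":0.05,"roll":0},
    {"fingers":-1,"dx":0.0007,"dy":-0.0022,"dz":0.1,"roll":0},
    {"fingers":-1,"dx":0.0007,"dy":-0.0022,"dz":0.145,"roll":0},
    {"fingers":-1,"dx":0.0007,"dy":-0.0022,"dz":0.16,"roll":0},
    {"fingers":-1,"dx":0.0007,"dy":-0.0022,"dz":0.16,"roll":0},
    {"fingers":1,"dx":0.0007,"dy":-0.0022,"dz":0.16,"roll":0},
    {"fingers":1,"dx":0.0007,"dy":-0.0022,"dz":0.16,"roll":0},
    {"fingers":1,"dx":0.0007,"dy":-0.0022,"dz":0.16,"roll":0},
  ],
  squeeze=40,
)

```text
time: 75.38
tool_pos: [0.565, -0.2556, 0.0905]
tcp_rot: [2.346, 2.086, 0.002]
wrist_force: [-0.1, 0.3, 0.6]
width: 0.379
grip_force: 0.0
```

Call:
step_arm(
  commands=[
    {"fingers":1,"dx":0,"dy":0,"dz":0,"roll":0},
    {"fingers":1,"dx":0,"dy":0,"dz":0,"roll":0},
    {"fingers":1,"dx":0,"dy":0,"dz":0,"roll":0},
  ],
)

```text
time: 75.75
tool_pos: [0.5647, -0.2555, 0.0901]
tcp_rot: [2.347, 2.086, 0.001]
wrist_force: [-0.5, 1.0, 5.9]
width: 0.246
grip_force: 39.0
```

```bash
python3 - <<'E'
from h import *
s=read_state(); go(.6079,-.2489,.087,27.6); print(s['width'],s['grip_force'])
M=R.from_rotvec(s['tcp_rot']).as_matrix(); p0=s['tool_pos']
pv=np.array([.5735,-.1822]); v=p0[:2]-pv; r=np.hypot(*v); a0=np.arctan2(v[1],v[0]); a1=np.radians(-6.8-90+34.4)
print(r,np.degrees(a0))
for a in np.linspace(a0,a1,9)[1:]:
    q=M.T@np.r_[pv+r*np.array([np.cos(a),np.sin(a)])-p0[:2],0]; print(np.round(q,4),round(-np.degrees(a-a0),1))
E
```

```text
at [ 0.5647 -0.2555  0.0901] phi -6.7 tilt 0.10 q6 -0.35 | dx 0.0116 dy 0.0421 dz 0.0031 roll -34.3
0.2459427835498507 38.98615300655365
0.07384196391801014 -96.80869884286832
[0.0002 0.0055 0.    ] -4.3
[0.0008 0.011  0.    ] -8.6
[0.0018 0.0165 0.    ] -12.9
[0.0033 0.0218 0.    ] -17.2
[0.0051 0.0271 0.    ] -21.5
[0.0073 0.0322 0.    ] -25.8
[0.0099 0.0371 0.0001] -30.1
[0.0129 0.0417 0.0001] -34.4
```

Call:
step_arm(
  commands=[
    {"fingers":1,"dx":0.0002,"dy":0.0055,"dz":0,"roll":-4.3},
    {"fingers":1,"dx":0.0008,"dy":0.011,"dz":0,"roll":-8.6},
    {"fingers":1,"dx":0.0018,"dy":0.0165,"dz":0,"roll":-12.9},
    {"fingers":1,"dx":0.0033,"dy":0.0218,"dz":0,"roll":-17.2},
    {"fingers":1,"dx":0.0051,"dy":0.0271,"dz":0,"roll":-21.5},
    {"fingers":1,"dx":0.0073,"dy":0.0322,"dz":0,"roll":-25.8},
    {"fingers":1,"dx":0.0099,"dy":0.0371,"dz":0,"roll":-30.1},
    {"fingers":1,"dx":0.0129,"dy":0.0417,"dz":0,"roll":-34.4},
  ],
)

```text
time: 76.75
tool_pos: [0.6085, -0.2486, 0.0901]
tcp_rot: [1.621, 2.687, -0.001]
wrist_force: [0.8, -3.2, 3.4]
width: 0.246
grip_force: 38.9
```

Call:
step_arm(
  commands=[
    {"fingers":1,"dx":0,"dy":0,"dz":0,"roll":0},
    {"fingers":1,"dx":0,"dy":0,"dz":0,"roll":0},
  ],
)

```text
time: 77.0
tool_pos: [0.6087, -0.2485, 0.0901]
tcp_rot: [1.625, 2.683, 0.0]
wrist_force: [4.5, -3.4, 3.8]
width: 0.247
grip_force: 39.2
```

```bash
python3 - <<'E'
from h import *
s=read_state(); pv=np.array([.5735,-.1822]); v=s['tool_pos'][:2]-pv; print(np.hypot(*v),np.degrees(np.arctan2(v[1],v[0]))+62.4,s['width'])
go(.573,-.1822,.1,27.6)
E
```

```text
0.07502509161842076 0.34156007655489873 0.24706230627371262
at [ 0.6087 -0.2485  0.0901] phi 27.6 tilt 0.26 q6 -0.91 | dx 0.0752 dy -0.0009 dz -0.0102 roll 0.0
```

Call:
step_arm(
  commands=[
    {"fingers":-1,"dx":0,"dy":0,"dz":0,"roll":0},
    {"fingers":-1,"dx":0,"dy":0,"dz":0,"roll":0},
    {"fingers":-1,"dx":0,"dy":0,"dz":0,"roll":0},
    {"fingers":-1,"dx":0,"dy":0,"dz":0,"roll":0},
    {"fingers":-1,"dx":0,"dy":0,"dz":-0.06,"roll":0},
    {"fingers":-1,"dx":0,"dy":0,"dz":-0.12,"roll":0},
    {"fingers":-1,"dx":0,"dy":0,"dz":-0.16,"roll":0},
    {"fingers":-1,"dx":-0.03,"dy":0,"dz":-0.17,"roll":0},
  ],
)

```text
time: 78.0
tool_pos: [0.6227, -0.2734, 0.2645]
tcp_rot: [1.619, 2.684, 0.002]
wrist_force: [0.5, -0.4, -0.2]
width: 0.999
grip_force: 0.0
```

Call:
step_arm(
  commands=[
    {"fingers":-1,"dx":-0.05,"dy":0,"dz":0,"roll":0},
    {"fingers":-1,"dx":-0.05,"dy":0,"dz":0,"roll":0},
    {"fingers":-1,"dx":-0.05,"dy":0,"dz":0,"roll":0},
    {"fingers":-1,"dx":-0.05,"dy":0,"dz":0,"roll":0},
  ],
)

```text
time: 78.5
tool_pos: [0.6437, -0.3171, 0.2587]
tcp_rot: [-1.624, -2.688, -0.0]
wrist_force: [-0.7, -0.3, 1.0]
width: 0.999
grip_force: 0.0
```

```bash
python3 - <<'E'
from h import *
im,d,K,T=shot('wrist','wf.png'); P=cloud(d,K,T); z=P[...,2]
m=(z>.122)&(z<.135)&(P[...,1]<-.2)&(P[...,1]>-.3)&(np.abs(P[...,0]-.6)<.06); print('lever',rect(P,m))
im,d,K,T=shot('top'); P=cloud(d,K,T); z=P[...,2]
n=np.hypot(P[...,0]-.587,P[...,1]+.068)<.08
print('cover',rect(P,n&(z>.12)&(z<.16)),'handle',rect(P,n&(z>.155)),'bystep',rect(P,n&(z>.068)))
E
```

```text
lever (419, array([ 608. , -250.2]), array([20.9, 20.8]), 27.9, 'z 0.1304')
cover (587, array([586.7, -68.8]), array([56. , 99.2]), 83.1, 'z 0.1398') handle (129, array([585.9, -68.6]), array([16. , 59.2]), 83.0, 'z 0.1659') bystep (790, array([586.7, -68.8]), array([56.1, 99.1]), 83.3, 'z 0.1401')
```

View pics/wf.png

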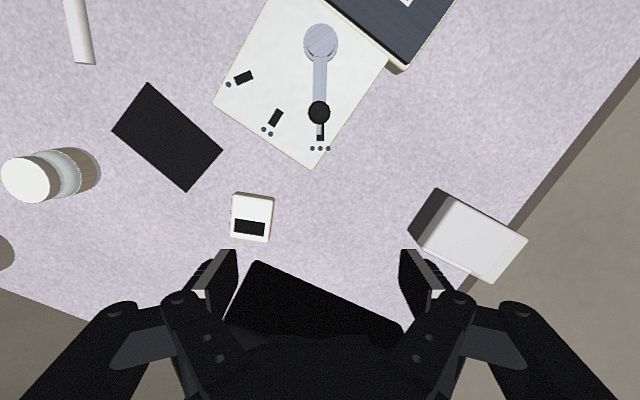

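```bash
python3 -c "
from workcell import finish_job; print(finish_job())"
```

```text
the job is handed in; nothing more can be done
None
```

I handed the job in at about 79 s: all four trays are stacked squarely on the outline with the cover on top, and the lever is in the three-dot run notch. The fourth tray was knocked off the pile while I was fetching the cover, so I laid the cover back on the mat, restacked that tray and then covered the pile.

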